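# Tip the capacitor sample into the cam lift and hold it at full lift

## Task

Pour all six blue capacitors from the orange cup into the white dish of the cam lift and stand the empty cup upright on the bench again. Then swing the lift's red-gripped lever up to its highest lift point, where the arm stands straight up, and finish while holding it there: it springs back when let go. Leave the pink jar, the black loupe and the white bottle where they stand.

Things in the scene. Friction and masses are not known exactly. Their poses are not given: they have to be found in the camera images.
- cup_center (a point): orange plastic cup, open at the top, loose, about 60 g, round: outside diameter 44 mm at the foot widening to 62 mm at the rim (56 mm at 50 mm up), 75 mm tall, walls 3 mm. This point is on its axis half-way up (37.5 mm above its underside); z points from foot to mouth. At the start it stands upright on the bench with the six capacitors in its lower half (they fill it to about 41 mm above its underside).
- cup_mouth (a point): centre of the cup's open mouth, level with the rim, 75 mm above its underside; axes as for the cup
- dish_floor (a point): centre of the inner floor of the white square dish, which sits on top of the cam lift and rises and falls with it. Inside 112 x 112 mm, walls 25 mm high above this floor and 3 mm thick; x and y run along its walls, z up. With the lever at rest the floor is 84 mm above the bench, at the highest lift 98 mm. The dish is part of the lift and cannot be taken off; the lift is bolted to the bench.
- lever_axis (a point): point on the horizontal turning axis of the cam lever, 46 mm above the bench, level along y with the middle of the red grip (130 mm from the dish's centre towards -y). Its y axis is the turning axis, it points from the red grip towards the dish and stays level; its x and z axes turn with the lever. At joint 0, x is level and points away from the side on which the lever rests.
- lever_grip (a point): middle of the red round grip bar at the free end of the steel lever arm. The bar is 15 mm in diameter, 62 mm long, level and parallel to the turning axis, 85 mm away from it; it sticks out sideways from the arm, away from the dish, with a 20 mm knob at its outer end (35 mm from this point; the arm is 30 mm from it on the dish's side). A gripper can take the bar from above with its fingers before and behind it, and the bar can turn between them as the lever swings.
- lever (a joint): angle of the cam lever, rad. 0: at rest, the arm leaning 1.3 rad from the vertical towards the lift's -x side (the side of the robot), grip 69 mm above the bench. It grows as the arm swings up. At 1.3 the arm stands straight up, grip 131 mm above the bench, and the cam lifts the dish highest (by 14 mm); beyond that the dish sinks again, up to the stop at 1.65. A spring drives the lever back to 0 whenever it is let go: about 2 N at the grip at rest, 3.5 N with the arm upright.
- loupe (a point): bystander: black loupe, 37 mm across, 42 mm tall, standing on the bench; this point is its centre
- flux (a point): bystander: white squeeze bottle with a blue pointed cap, 36 mm across, 98 mm tall, standing on the bench; this point is its centre
- jar (a point): bystander: pink jar with lid, 53 mm across, 70 mm tall, standing on the bench; this point is its centre
- cap_0_c (a point): centre of one of six loose blue can capacitors (cylinder 13.6 mm in diameter, 18 mm tall along z, silver top, 12 g, smooth: slides out once the wall of the tipped cup slopes well down), in the cup at the start
- cap_1_c (a point): centre of one of six loose blue can capacitors (cylinder 13.6 mm in diameter, 18 mm tall along z, silver top, 12 g, smooth: slides out once the wall of the tipped cup slopes well down), in the cup at the start
- cap_2_c (a point): centre of one of six loose blue can capacitors (cylinder 13.6 mm in diameter, 18 mm tall along z, silver top, 12 g, smooth: slides out once the wall of the tipped cup slopes well down), in the cup at the start
- cap_3_c (a point): centre of one of six loose blue can capacitors (cylinder 13.6 mm in diameter, 18 mm tall along z, silver top, 12 g, smooth: slides out once the wall of the tipped cup slopes well down), in the cup at the start
- cap_4_c (a point): centre of one of six loose blue can capacitors (cylinder 13.6 mm in diameter, 18 mm tall along z, silver top, 12 g, smooth: slides out once the wall of the tipped cup slopes well down), in the cup at the start
- cap_5_c (a point): centre of one of six loose blue can capacitors (cylinder 13.6 mm in diameter, 18 mm tall along z, silver top, 12 g, smooth: slides out once the wall of the tipped cup slopes well down), in the cup at the start
Things that resemble listed ones, but are neither listed nor needed, are in the scene too. There is more than one size of the part that bears cup_center; the job needs the largest.

How it is judged:
By the outcome, as a careful person would: the job done as asked, in the order asked, and still so for the second after the job is handed in, while the arm keeps its last pose, push and grip.
It also fails if it takes over 67 s, if anything falls off the work surface, if the arm or the gripper's body presses on something with over 40 N, if the wrist force passes 120 N, or if a joint passes its speed limit or range.

## Robot

A 6-joint arm with a two-finger parallel gripper is mounted at the origin on a cart in front of the work surface, level with it; the furniture and walls round the work are solid. World frame = base frame: x ahead of the robot, y to its left, z up, the work surface at z = 0. Lengths are in m, angles in rad, forces in N, time in s.
With the tool pointing down it reaches from about 0.275 to 0.85 m from the base axis. Payload 5.2 kg.
Tool frame: the origin (TCP) lies on the front face of the gripper's body, between the roots of the fingers; the fingertips stand 73 mm ahead of it and the grasp point (between the pads) lies ctrl.grip_depth ahead of it (ctrl.grip_depth is the distance from the TCP to the grasp point, in m); z points along the fingers, y is the direction in which the jaws open and shut (so a half turn about z gives the same grasp; the last joint's range is limited). The gripper opens to 85 mm and grips with 20 to 120 N. Pads are 22 mm wide; open, the fingers measure 114 mm over their backs; the gripper's body (76 mm by 85 mm) begins 54 mm behind the grasp point. The pads swing forward as they close: fully open they stand 13 mm farther back than shut.
Start: joints at [-1.383, 0.259, 1.535, -0, 1.348, -0.203], TCP at [0.21, -0.509, 0.304] pointing down, gripper open.
Joint ranges: [-3.14, 3.14], [-0.91, 2.08], [0.19, 2.58], [-1.22, 4.36], [0.22, 2.71], [-3.12, 3.12]. Speed limits (rad/s): [2.57, 2.57, 3.14, 3.14, 3.14, 3.14].

## Interface

Orientations are given as [roll, pitch, yaw] about the fixed x, y, z axes, in that order (R = Rz(yaw) Ry(pitch) Rx(roll)).
In Python, from workcell import ctrl gives the robot as it stands.
- The arm moves only by the tool arm_command, never from a script. Its argument "series" is text: rows parted by semicolons, each of 7 numbers parted by spaces: the shift along the tool's x, y, z in cm, then the turn, a rotation vector about the tool's x, y, z in degrees, then the opening, from -1 (shut) to 1 (fully open), so that 0 is half open. A call has 1 to 12 rows; each row shifts and turns the pose as measured when the row begins, along the tool's axes as they then stand; what a row does not reach is not made up. A row lasts 1/12 s, in which the tool goes at most 41.7 mm and 7.16 degrees, less where a joint would pass 70% of its speed; a pose out of reach is approached as far as the arm can. A call with a gripper value outside its range is refused whole. The fingers move at their own pace and stop on an object; the grip force is fixed at half the most. Time passes only in rows, so rows that do not move let the fingers close. It gives the time, the measured TCP pose, the force and the opening at its end, in the units of the state.
- ctrl.state(): the state, without advancing time (a new reading comes with each control period).
- ctrl.snapshot(name): name is "scene" or "side" or "wrist"; returns (picture, depth): 400x640x3 uint8, red, green, blue; 400x640 float32, m along the optical axis (not along the pixel's ray), 0 where there is no reading.
- ctrl.camera_model(name): a dict with "vertical_fov" (degrees; the focal length in pixels is half the picture's height over the tangent of half this angle, whatever the lens; pixels are square), "cx", "cy" (the principal point, pixels), "world_to_cam" (4x4, takes a point from world to camera coordinates); the wrist camera has in their place "T_tool_cam" (4x4, takes a point from camera to tool coordinates, whose origin is the TCP and whose axes are the flange's). Camera axes: x right, y down, z forward; pixel columns grow to the right and rows downward; lengths in m; the calibration is good to about 2 mm. A picture is of the moment at which its call begins: read the wrist's pose just before it. camera_model takes no time and is no camera call.
- ctrl.job_done(): hands the job in, once; it reports no verdict.
The state is a dict: "time_s": time; "joint_pos": joint angles; "joint_velocities": joint speeds; "joint_efforts": joint torques, N m; "position": TCP position; "tcp_rot": TCP orientation; "force": force on the tool from outside, world axes, zero at the start; "wrist_torque": the same for the moment, N m; "width": opening from 0.0 (shut) to 1.0 (fully open).
Only numpy, scipy, OpenCV 4.12 (cv2) and the standard library are available. Lean on these libraries where they do the work, as an engineer would, in place of code of your own. Each camera call takes 0.05 s, during which the arm holds its last target.

## Working session

There is one attempt and no reset: what is moved stays moved. The work goes in short steps, Python scripts to look and compute and a tool call to move; the robot and the scene stay as the last step left them, time stands still between calls to the robot, and variables do not carry over. Pictures are saved under pics/ and viewed, and the job is handed in when it is done.

Besides the shell and the picture viewer there is one more tool, called after ">>>" by a JSON object that holds its "fn" and its "kwargs". arm_command: Moves the arm, as the interface text tells. Its arguments: {"type":"object","properties":{"series":{"type":"string"}},"required":["series"]}

```bash
mkdir -p pics
python3 - <<'E'
from workcell import ctrl
import cv2
print(ctrl.state(), ctrl.grip_depth)
for n in ["scene","side"]:
    p,d=ctrl.snapshot(n); cv2.imwrite(f"pics/{n}0.png",p[:,:,::-1]); import numpy as np; np.save(f"{n}0.npy",d); print(ctrl.camera_model(n))
print(ctrl.camera_model("wrist"))
E
```

```text
{'time_s': 0.0, 'joint_pos': array([-1.38281375e+00,  2.59374678e-01,  1.53610478e+00,  2.77462825e-06,
        1.34800958e+00, -2.02843002e-01]), 'joint_velocities': array([-0.00219982, -0.0010393 , -0.00194152, -0.00132896,  0.00255385,
       -0.00051493]), 'joint_efforts': array([ 1.16682379e-03, -4.46022248e+01, -2.90567762e+01, -5.03822230e-04,
        1.14283426e-02,  3.25877011e-05]), 'position': array([ 0.20944666, -0.50811993,  0.30304882]), 'tcp_rot': array([-3.13973570e+00, -3.84683724e-04,  3.90824611e-01]), 'force': array([-0.23110895,  0.39771933,  0.62067907]), 'wrist_torque': array([-0.05018903,  0.01376774, -0.019905  ]), 'width': 0.9990678107001292} 0.0539
{'vertical_fov': 42.011364393223, 'cx': 321.34217522707075, 'cy': 197.2547298676613, 'world_to_cam': array([[-0.52237593, -0.85266532, -0.00923295,  0.387367  ],
       [-0.53502605,  0.33617051, -0.77507194,  0.36300444],
       [ 0.66398081, -0.39993906, -0.63180554,  0.979807  ],
       [ 0.        ,  0.        ,  0.        ,  1.        ]])}
{'vertical_fov': 49.76874600690256, 'cx': 324.5978721637819, 'cy': 204.50484245591502, 'world_to_cam': array([[ 0.94934946, -0.31421435,  0.00222435, -0.56306074],
       [-0.18877087, -0.57597216, -0.79537515,  0.22229075],
       [ 0.25119945,  0.75466908, -0.60611337,  0.97954082],
       [ 0.        ,  0.        ,  0.        ,  1.        ]])}
{'vertical_fov': 64.53003827703479, 'cx': 319.6616062308766, 'cy': 194.44669258017194, 'T_tool_cam': array([[ 1.55094136e-03, -9.47969962e-01, -3.18356004e-01,
         8.13452344e-02],
       [ 9.99998741e-01,  1.36379026e-03,  8.10750231e-04,
        -5.51650682e-04],
       [-3.34396050e-04, -3.18356860e-01,  9.47970884e-01,
        -6.95898151e-02],
       [ 0.00000000e+00,  0.00000000e+00,  0.00000000e+00,
         1.00000000e+00]])}
```

View pics/scene0.png

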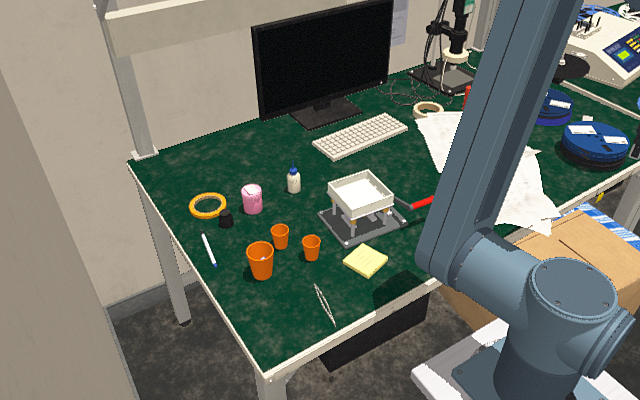

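View pics/side0.png

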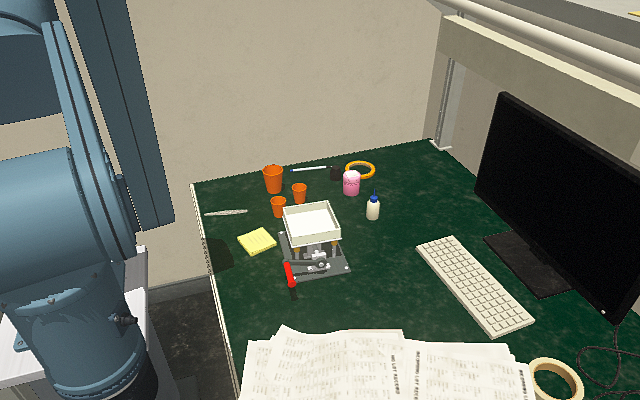

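The scene view shows the big cup at about (260,260), two smaller cups at (280,236) and (311,247), the dish at (360,190) and the red grip at (423,202). In the side view the big cup is at (273,179), the dish at (311,222) and the grip at (290,275).

```bash
cat > h.py <<'E'
import numpy as np, cv2
from workcell import ctrl
from scipy.spatial.transform import Rotation as R
def K(m): return 200/np.tan(np.radians(m['vertical_fov'])/2)
def T_wc(n,st=None):
    m=ctrl.camera_model(n)
    if n!='wrist': return np.linalg.inv(m['world_to_cam']),m
    T=np.eye(4); T[:3,:3]=R.from_euler('xyz',st['tcp_rot']).as_matrix(); T[:3,3]=st['position']
    return T@m['T_tool_cam'],m
def cloud(n,d,st=None):
    T,m=T_wc(n,st); f=K(m); v,u=np.mgrid[:400,:640]
    P=np.stack([(u-m['cx'])/f*d,(v-m['cy'])/f*d,d],-1)
    W=P@T[:3,:3].T+T[:3,3]; W[d==0]=np.nan; return W
def circ(xy):
    A=np.c_[2*xy,np.ones(len(xy))]; s=np.linalg.lstsq(A,(xy**2).sum(1),rcond=None)[0]
    return s[:2],np.sqrt(s[2]+s[0]**2+s[1]**2)
def masks(p):
    h=cv2.cvtColor(p,cv2.COLOR_RGB2HSV).astype(int); H,S,V=h[...,0],h[...,1],h[...,2]
    return dict(orange=(H>5)&(H<16)&(S>190)&(V>80),red=((H<4)|(H>175))&(S>170)&(V>90),pink=((H>155)&(H<175))&(S>50)&(V>100),
      blue=(H>100)&(H<125)&(S>120)&(V>50))
E
python3 - <<'E'
from h import *
for n in ["scene","side"]:
    p=cv2.imread(f"pics/{n}0.png")[:,:,::-1].copy(); d=np.load(f"{n}0.npy"); W=cloud(n,d)
    print(n,"cam",T_wc(n)[0][:3,3].round(3))
    for k,m in masks(p).items():
        nn,l,s,c=cv2.connectedComponentsWithStats(m.astype(np.uint8))
        for i in range(1,nn):
            if s[i,4]<40: continue
            P=W[l==i]; P=P[~np.isnan(P[:,0])]
            if len(P): print(k,c[i].round(),s[i],"med",np.median(P,0).round(3),"min",np.percentile(P,2,0).round(3),"max",np.percentile(P,98,0).round(3))
    # dish walls top z~0.109, floor .084
    for z0,z1 in((.104,.114),(.080,.088)):
        mm=(W[...,2]>z0)&(W[...,2]<z1)&(W[...,0]>.2)&(W[...,0]<.9)&(abs(W[...,1])<.5)&(p.min(2)>130)
        nn,l,s,c=cv2.connectedComponentsWithStats(mm.astype(np.uint8))
        if nn>1:
            i=1+s[1:,4].argmax(); P=W[l==i].astype(np.float32); print("dish",z0,s[i],cv2.minAreaRect(P[:,:2].copy()))
    for nm,u,v in ([("loupe",226,219),("bottle",294,183),("jar",252,199)] if n=="scene" else [("loupe",335,173),("bottle",373,208),("jar",351,184)]):
        print(nm,np.nanmedian(W[v-2:v+3,u-2:u+3].reshape(-1,3),0).round(3))
E
```

```text
scene cam [-0.254  0.6    0.904]
orange [280. 236.] [271 224  18  26 349] med [0.583 0.212 0.038] min [0.567 0.192 0.004] max [0.609 0.231 0.055]
orange [311. 247.] [302 235  19  26 363] med [0.511 0.167 0.037] min [0.493 0.148 0.004] max [0.547 0.187 0.055]
orange [261. 259.] [246 241  28  39 772] med [0.52  0.293 0.052] min [0.499 0.263 0.004] max [0.611 0.319 0.077]
red [423. 202.] [412 195  22  14 127] med [ 0.466 -0.129  0.075] min [ 0.46  -0.199  0.002] max [ 0.539 -0.098  0.08 ]
pink [252. 203.] [241 189  22  26 375] med [0.73  0.218 0.039] min [0.722 0.189 0.005] max [0.753 0.235 0.067]
blue [591.  10.] [584   5  14  10  63] med [ 1.101 -1.622  0.077] min [ 1.07 -1.68  0.07] max [ 1.141 -1.576  0.083]
blue [610.  11.] [598   7  22  10  78] med [ 1.06  -1.693  0.074] min [ 0.995 -1.919  0.   ] max [ 1.194 -1.652  0.081]
blue [626.  52.] [603  27  37  45 549] med [ 0.726 -1.32   0.089] min [ 0.663 -1.498  0.062] max [ 0.809 -1.228  0.113]
blue [555. 109.] [535  89  39  37 751] med [ 0.616 -0.813  0.061] min [ 0.586 -0.9    0.013] max [ 0.698 -0.75   0.068]
blue [595. 142.] [ 56
[... 1305 characters left out ...]

red [289. 275.] [283 262  13  26 164] med [ 0.465 -0.138  0.074] min [ 0.457 -0.162  0.064] max [ 0.473 -0.098  0.079]
pink [351. 185.] [343 174  17  22 307] med [0.737 0.189 0.038] min [0.721 0.182 0.004] max [0.764 0.212 0.065]
blue [374. 197.] [370 189   8  14  55] med [0.759 0.073 0.07 ] min [0.751 0.065 0.058] max [0.77  0.083 0.094]
dish 0.104 [283 200  58  39 298] ((0.5558847784996033, -0.0005221515893936157), (0.12439679354429245, 0.11868083477020264), 86.74224090576172)
dish 0.08 [286 207  50  29 985] ((0.559658408164978, 0.014863964170217514), (0.08957553654909134, 0.10857918858528137), 86.32728576660156)
loupe [0.72  0.282 0.029]
bottle [0.755 0.062 0.045]
jar [0.737 0.187 0.046]
```

>>> {"fn": "arm_command", "kwargs": {"series": "0 0 0 0 0 5.6 1; 0 0 0 0 0 5.6 1; 0 0 0 0 0 5.6 1; 0 0 0 0 0 5.6 1; 0 0 0 0 6.5 0 1; 0 0 0 0 6.5 0 1; 0 0 0 0 6.5 0 1"}}

```text
time_s: 0.68
position: [0.2133, -0.5065, 0.3008]
tcp_rot: [-3.135, -0.348, -0.018]
force: [0.3, 0.4, -1.0]
width: 1.001
```

Run:
```python
from h import *
s=ctrl.state(); print(s['joint_pos'].round(3),s['position'].round(3),R.from_euler('xyz',s['tcp_rot']).as_matrix().round(3))
# tweezers ray to bench
T,m=T_wc('scene'); f=K(m)
for u,v in ((316,285),(325,303),(334,324)):
    r=T[:3,:3]@np.array([(u-m['cx'])/f,(v-m['cy'])/f,1]); print((T[:3,3]-r*T[2,3]/r[2]).round(3))
```

```text
[-1.558  0.219  1.637  0.362  1.299 -0.071] [ 0.213 -0.507  0.301] [[ 0.94  -0.016  0.341]
 [-0.017 -1.     0.   ]
 [ 0.341 -0.006 -0.94 ]]
[0.433 0.203 0.   ]
[0.378 0.213 0.   ]
[0.32  0.227 0.   ]
```

>>> {"fn": "arm_command", "kwargs": {"series": "0 0 0 0 6.5 0 1; 0 0 0 0 6.5 0 1; 0 0 0 0 6.5 0 1; 0 0 0 0 6.5 0 1; 0 0 0 0 6.5 0 1; 0 0 0 0 6.5 0 1; 0 0 0 0 6.5 0 1; 0 0 0 0 6.5 0 1; 0 0 0 0 6.5 0 1"}}

```text
time_s: 1.43
position: [0.2097, -0.5093, 0.3055]
tcp_rot: [3.058, -1.417, 0.054]
force: [-0.1, -0.5, 0.3]
width: 1.006
```

```bash
cat > st.py <<'E'
from h import *
s=ctrl.state(); print(s['time_s'],s['joint_pos'].round(3),s['position'].round(3),'w',round(s['width'],3),'F',s['force'].round(1)); M=R.from_euler('xyz',s['tcp_rot']).as_matrix(); print(M.round(3)); print('grasp',(s['position']+M[:,2]*ctrl.grip_depth).round(4))
E
python3 st.py
```

```text
1.4333 [-1.928  0.471  1.908  1.227  1.68  -0.865] [ 0.21  -0.509  0.306] w 1.006 F [-0.1 -0.5  0.3]
[[ 0.153 -0.028  0.988]
 [ 0.008 -1.    -0.03 ]
 [ 0.988  0.013 -0.153]]
grasp [ 0.263  -0.511   0.2973]
```

```bash
cat > kin.py <<'E'
import numpy as np
from scipy.spatial.transform import Rotation as R
from scipy.optimize import least_squares
D=[([-1.38281375e+00,2.59374678e-01,1.53610478e+00,0,1.34800958e+00,-2.02843002e-01],[0.20944666,-0.50811993,0.30304882]),
([-1.558,0.219,1.637,0.362,1.299,-0.071],[0.213,-0.5065,0.3008]),
([-1.928,0.471,1.908,1.227,1.68,-0.865],[0.2097,-0.5093,0.3055])]
Rz=lambda a:R.from_rotvec([0,0,a]);Ry=lambda a:R.from_rotvec([0,a,0])
def fk(p,q,s4=1):
    h,L1,L2,lt,lat=p
    A=Rz(q[0]); B=A*Ry(q[1]); C=B*Ry(q[2]); W=C*Rz(s4*q[3]); E=W*Ry(q[4]); F=E*Rz(q[5]+np.pi/2)
    pos=A.apply([0,lat,h])+B.apply([0,0,L1])+C.apply([0,0,L2])+E.apply([0,0,lt])
    return pos,F.as_matrix(), A.apply([0,lat,h])+B.apply([0,0,L1])+C.apply([0,0,L2])
if __name__=="__main__":
    for s4 in (1,-1):
        r=least_squares(lambda p:np.r_[np.concatenate([fk(p,q,s4)[0]-x for q,x in D]),0.02*(p-[.2,.45,.4,.25,.1])],[.2,.45,.4,.25,.1])
        print(s4,r.x.round(3),np.abs(r.fun[:9]).max().round(4))
        for q,x in D: print(fk(r.x,q,s4)[1].round(2).tolist())
E
python3 kin.py
```

```text
1 [0.271 0.436 0.433 0.29  0.107] 0.0043
[[0.92, 0.38, -0.0], [0.38, -0.92, 0.0], [0.0, -0.0, -1.0]]
[[0.94, -0.02, 0.34], [-0.02, -1.0, 0.0], [0.34, -0.01, -0.94]]
[[0.15, -0.03, 0.99], [0.01, -1.0, -0.03], [0.99, 0.01, -0.15]]
-1 [0.206 0.29  0.425 0.005 0.233] 0.1487
[[0.92, 0.38, -0.0], [0.38, -0.92, 0.0], [0.0, -0.0, -1.0]]
[[0.92, 0.17, -0.34], [0.18, -0.98, -0.01], [-0.34, -0.05, -0.94]]
[[0.61, 0.21, -0.77], [0.78, 0.02, 0.62], [0.14, -0.98, -0.15]]
```

```bash
cat > ik.py <<'E'
from kin import *
P=[.271,.436,.433,.29,.107]
lo=np.array([-3.14,-.91,.19,-1.22,.22,-3.12])+.03;hi=np.array([3.14,2.08,2.58,4.36,2.71,3.12])-.03
def target(g,az,tilt,roll,depth=.0539):
    a,t=np.radians(az),np.radians(tilt)
    z=np.array([np.cos(a)*np.cos(t),np.sin(a)*np.cos(t),-np.sin(t)]); x=np.array([np.cos(a)*np.sin(t),np.sin(a)*np.sin(t),np.cos(t)])
    M=R.from_matrix(np.c_[x,np.cross(z,x),z])*R.from_euler('z',roll,degrees=True)
    return np.array(g)-z*depth,M
def ik(pos,M,q0):
    def f(q):
        p,F,_=fk(P,q); return np.r_[(p-pos)*5,(M.inv()*R.from_matrix(F)).as_rotvec()]
    r=least_squares(f,np.clip(q0,lo,hi),bounds=(lo-1e-9,hi+1e-9)); return r.x,np.abs(r.fun).max()
E
python3 - <<'E'
from ik import *
rng=np.random.default_rng(0)
def multi(g,az,t,roll):
    best={}
    for k in range(12):
        q0=rng.uniform(lo,hi); q0[0]=rng.uniform(-2,2); q,e=ik(*target(g,az,t,roll),q0)
        if e<3e-3: best[tuple(q.round(1))]=q.round(2)
    return list(best.values())
for az in(-30,0,30):
  for g in((.524,.291,.05),): print('pick',az,multi(g,az,12,0))
for az in(-60,-45,45,60):
  for roll in(0,90,160,-90,-160): print('pour',az,roll,multi((.557,.01,.17),az,12,roll))
E
```

```text
pick -30 []
pick 0 [array([ 0.68,  0.86,  2.28,  3.82,  1.36, -1.57])]
pick 30 [array([ 0.07,  0.9 ,  2.48,  2.7 ,  1.57, -1.67])]
pour -60 0 []
pour -60 90 []
pour -60 160 []
pour -60 -90 []
pour -60 -160 []
pour -45 0 []
pour -45 90 []
pour -45 160 []
pour -45 -90 []
pour -45 -160 []
pour 45 0 [array([-0.9 ,  0.54,  2.24,  1.39,  1.41, -1.2 ])]
pour 45 90 [array([-0.9 ,  0.54,  2.24,  1.39,  1.41,  0.37])]
pour 45 160 [array([-0.9 ,  0.54,  2.24,  1.39,  1.41,  1.59])]
pour 45 -90 [array([-0.9 ,  0.54,  2.24,  1.39,  1.41, -2.77])]
pour 45 -160 [array([-0.9 ,  0.54,  2.24,  1.39,  1.41,  2.29])]
pour 60 0 [array([-0.85,  0.64,  2.  ,  1.19,  1.54, -1.1 ])]
pour 60 90 [array([-0.85,  0.64,  2.  ,  1.19,  1.54,  0.47])]
pour 60 160 [array([-0.85,  0.64,  2.  ,  1.19,  1.54,  1.69])]
pour 60 -90 [array([-0.85,  0.64,  2.  ,  1.19,  1.54, -2.67])]
pour 60 -160 [array([-0.85,  0.64,  2.  ,  1.19,  1.54,  2.39])]
```

```bash
cat > path.py <<'E'
from ik import *
def run(q,keys,n=12,verbose=True):
    # keys: (g,az,tilt,roll)
    for a,b in zip(keys[:-1],keys[1:]):
        worst=0;js=[]
        for s in np.linspace(0,1,n+1)[1:]:
            k=[np.array(u)*(1-s)+np.array(v)*s for u,v in zip(a,b)]
            q,e=ik(*target(*k),q); worst=max(worst,e); js.append(q)
        js=np.array(js)
        print(b,'err',round(worst,4),'q',q.round(2),'wrist',fk(P,q)[2].round(2),'min/max j3,4,5',js[:,2:5].min(0).round(2),js[:,2:5].max(0).round(2))
    return q
E
python3 - <<'E'
from path import *
q=np.array([-1.928,0.471,1.908,1.227,1.68,-0.865])
for az in (35,40,45):
    print('AZ',az)
    c=(.524,.291)
    run(q,[((.263,-.511,.297),0,9,0),((.50,-.30,.30),az,12,0),((.56,0.0,.25),az,12,0),((*c,.20),az,12,0),((*c,.05),az,12,0),((*c,.17),az,12,0),((.557,.01,.18),45,12,0),((.557,.01,.165),45,12,90),((.557,.01,.165),45,12,165)])
E
```

```text
AZ 35
((0.5, -0.3, 0.3), 35, 12, 0) err 0.0 q [-1.34  0.49  1.8   1.16  1.71 -0.79] wrist [ 0.22 -0.49  0.37] min/max j3,4,5 [1.8  1.15 1.71] [1.9  1.19 1.72]
((0.56, 0.0, 0.25), 35, 12, 0) err 0.0 q [-0.91  0.25  2.36  1.5   1.37 -1.02] wrist [ 0.28 -0.19  0.32] min/max j3,4,5 [1.86 1.17 1.37] [2.36 1.5  1.68]
((0.524, 0.291, 0.2), 35, 12, 0) err 0.0496 q [-0.04  0.29  2.55  2.42  1.12 -1.37] wrist [0.26 0.1  0.27] min/max j3,4,5 [2.4  1.54 1.12] [2.55 2.42 1.35]
((0.524, 0.291, 0.05), 35, 12, 0) err 0.0299 q [-0.04  0.89  2.47  2.51  1.54 -1.7 ] wrist [0.25 0.1  0.12] min/max j3,4,5 [2.47 2.43 1.16] [2.55 2.51 1.54]
((0.524, 0.291, 0.17), 35, 12, 0) err 0.0254 q [-0.04  0.42  2.55  2.45  1.22 -1.46] wrist [0.26 0.1  0.24] min/max j3,4,5 [2.48 2.45 1.22] [2.55 2.51 1.52]
((0.557, 0.01, 0.18), 45, 12, 0) err 0.0359 q [-0.9   0.51  2.24  1.39  1.42 -1.18] wrist [ 0.32 -0.23  0.25] min/max j3,4,5 [2.24 1.39 1.24] [2.55 2.31 1.42]
((0.557, 0.01, 0.165), 45, 12, 90) err 0.0 q [-0.9   0.55  2.24  1.39  1.41  0.36] wrist [ 0.32 -0.23  0.24] min/max j3,4,5 [2.24 1.39 1.41] [2.24 1.39 1.42]

[... 1955 characters left out ...]
] wrist [0.29 0.05 0.12] min/max j3,4,5 [2.41 2.1  1.22] [2.51 2.18 1.45]
((0.524, 0.291, 0.17), 45, 12, 0) err 0.0 q [-0.19  0.44  2.5   2.12  1.25 -1.4 ] wrist [0.29 0.05 0.24] min/max j3,4,5 [2.43 2.12 1.25] [2.5  2.18 1.43]
((0.557, 0.01, 0.18), 45, 12, 0) err 0.0 q [-0.9   0.51  2.24  1.39  1.42 -1.18] wrist [ 0.32 -0.23  0.25] min/max j3,4,5 [2.24 1.39 1.27] [2.51 2.03 1.42]
((0.557, 0.01, 0.165), 45, 12, 90) err 0.0 q [-0.9   0.55  2.24  1.39  1.41  0.36] wrist [ 0.32 -0.23  0.24] min/max j3,4,5 [2.24 1.39 1.41] [2.24 1.39 1.42]
((0.557, 0.01, 0.165), 45, 12, 165) err 0.0 q [-0.9   0.55  2.24  1.39  1.41  1.66] wrist [ 0.32 -0.23  0.24] min/max j3,4,5 [2.24 1.39 1.41] [2.24 1.39 1.41]
```

```bash
cat > plan.py <<'E'
import sys
from ik import *
from h import ctrl
# usage: gx gy gz az tilt roll [mm/row] [deg/row]
a=list(map(float,sys.argv[1:]))
s=ctrl.state(); M0=R.from_euler('xyz',s['tcp_rot']); pos,M=target(a[:3],*a[3:6])
vmax=a[6] if len(a)>6 else 35; wmax=a[7] if len(a)>7 else 6.5
rv=np.degrees((M0.inv()*M).as_rotvec()); d=M0.inv().apply(pos-s['position'])*1000
n=int(np.ceil(max(np.linalg.norm(d)/vmax,np.linalg.norm(rv)/wmax,1)))
# constant body twist
from scipy.linalg import logm
T=np.eye(4);T[:3,:3]=(M0.inv()*M).as_matrix();T[:3,3]=d
X=np.real(logm(T))/n
from scipy.linalg import expm
t=expm(X)[:3,3]/10
print(s['time_s'],'n',n,'shift cm/row',t.round(2),'deg/row',(rv/n).round(2),'total',(d/10).round(2),rv.round(1))
E
python3 plan.py .50 -.30 .30 45 12 0
```

```text
1.4333 n 9 shift cm/row [ 0.67 -0.91  3.31] deg/row [ 5.11 -0.3  -0.86] total [  4.58 -17.91  24.39] [46.  -2.7 -7.7]
```

>>> {"fn": "arm_command", "kwargs": {"series": "0.7 -0.9 3.3 5.1 -0.3 -0.9 1;0.7 -0.9 3.3 5.1 -0.3 -0.9 1;0.7 -0.9 3.3 5.1 -0.3 -0.9 1;0.7 -0.9 3.3 5.1 -0.3 -0.9 1;0.7 -0.9 3.3 5.1 -0.3 -0.9 1;0.7 -0.9 3.3 5.1 -0.3 -0.9 1;0.7 -0.9 3.3 5.1 -0.3 -0.9 1;0.7 -0.9 3.3 5.1 -0.3 -0.9 1;0.7 -0.9 3.3 5.1 -0.3 -0.9 1"}}

```text
time_s: 2.18
position: [0.4628, -0.3427, 0.3078]
tcp_rot: [-3.13, -1.372, 0.779]
force: [1.2, -1.5, 0.2]
width: 0.999
```

```bash
python3 st.py; python3 plan.py .57 0 .25 45 12 0
```

```text
2.1833 [-1.294  0.574  1.651  1.087  1.835 -0.77 ] [ 0.463 -0.343  0.308] w 0.999 F [ 1.2 -1.5  0.2]
[[ 0.141  0.71   0.69 ]
 [ 0.139 -0.704  0.696]
 [ 0.98  -0.002 -0.197]]
grasp [ 0.5    -0.3051  0.2972]
2.1833 n 10 shift cm/row [ 0.08 -1.66  2.7 ] deg/row [-0.03 -0.06 -0.01] total [  0.65 -16.53  27.01] [-0.3 -0.6 -0.1]
```

Tracking is accurate. Next I move above the dish, then to the cup.

>>> {"fn": "arm_command", "kwargs": {"series": "0.1 -1.65 2.7 0 0 0 1;0.1 -1.65 2.7 0 0 0 1;0.1 -1.65 2.7 0 0 0 1;0.1 -1.65 2.7 0 0 0 1;0.1 -1.65 2.7 0 0 0 1;0.1 -1.65 2.7 0 0 0 1;0.1 -1.65 2.7 0 0 0 1;0.1 -1.65 2.7 0 0 0 1;0.1 -1.65 2.7 0 0 0 1;0.1 -1.65 2.7 0 0 0 1"}}

```text
time_s: 3.02
position: [0.5363, -0.023, 0.258]
tcp_rot: [-3.138, -1.364, 0.796]
force: [0.6, 1.4, 0.0]
width: 0.997
```

```bash
python3 st.py; python3 plan.py .524 .291 .18 45 12 0
```

```text
3.0167 [-0.844  0.422  2.161  1.399  1.433 -1.008] [ 0.536 -0.023  0.258] w 0.997 F [0.6 1.4 0. ]
[[ 0.144  0.717  0.682]
 [ 0.147 -0.698  0.701]
 [ 0.979 -0.001 -0.206]]
grasp [0.5731 0.0148 0.2469]
3.0167 n 9 shift cm/row [-0.35 -2.55  1.92] deg/row [-0.08 -0.01  0.01] total [ -3.18 -22.85  17.4 ] [-0.8 -0.1  0.1]
```

>>> {"fn": "arm_command", "kwargs": {"series": "-0.35 -2.55 1.9 0 0 0 1;-0.35 -2.55 1.9 0 0 0 1;-0.35 -2.55 1.9 0 0 0 1;-0.35 -2.55 1.9 0 0 0 1;-0.35 -2.55 1.9 0 0 0 1;-0.35 -2.55 1.9 0 0 0 1;-0.35 -2.55 1.9 0 0 0 1;-0.35 -2.55 1.9 0 0 0 1;-0.35 -2.55 1.9 -0.8 0 0 1"}}

```text
time_s: 3.77
position: [0.4829, 0.2615, 0.1864]
tcp_rot: [3.103, -1.354, 0.818]
force: [0.7, 1.0, 0.5]
width: 1.0
```

```bash
python3 st.py
python3 - <<'E'
from h import *
st=ctrl.state()
for n in ["scene","wrist"]:
    p,d=ctrl.snapshot(n); cv2.imwrite(f"pics/{n}1.png",p[:,:,::-1]); np.save(f"{n}1.npy",d)
    W=cloud(n,d,st); m=masks(p)['orange']&(W[...,2]>.058)&(W[...,2]<.085)
    Q=W[m]; print(n,len(Q), circ(Q[(Q[:,2]>.068),:2]),Q.min(0) if len(Q) else 0,Q.max(0) if len(Q) else 0)
E
python3 plan.py .524 .291 .05 45 12 0
```

```text
3.7667 [-0.151  0.551  2.465  2.186  1.281 -1.475] [0.483 0.262 0.186] w 1.0 F [0.7 1.  0.5]
[[ 0.147  0.703  0.695]
 [ 0.157 -0.711  0.686]
 [ 0.977  0.008 -0.215]]
grasp [0.5204 0.2985 0.1748]
scene 258 (array([0.52695621, 0.29251726]), np.float64(0.028887712729464474)) [0.495606   0.26463626 0.05806804] [0.5600714  0.32170529 0.07875914]
wrist 103 (array([0.53236198, 0.28375359]), np.float64(0.02930831655167407)) [0.53329204 0.27853036 0.06893258] [0.56307427 0.3149692  0.0772235 ]
3.8667 n 4 shift cm/row [-3.05  0.38  0.58] deg/row [-0.09  0.14  0.08] total [-12.2    1.5    2.36] [-0.4  0.5  0.3]
```

View pics/wrist1.png

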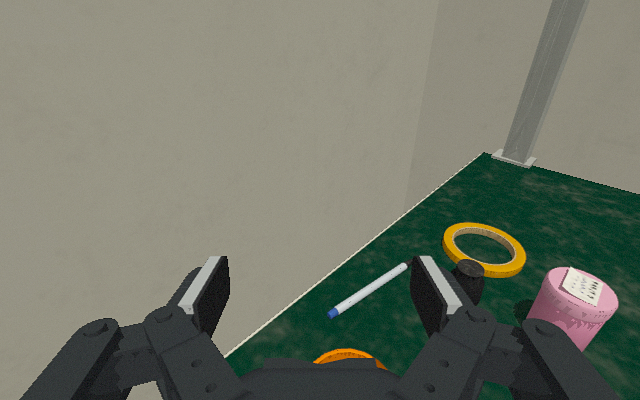

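View pics/scene1.png

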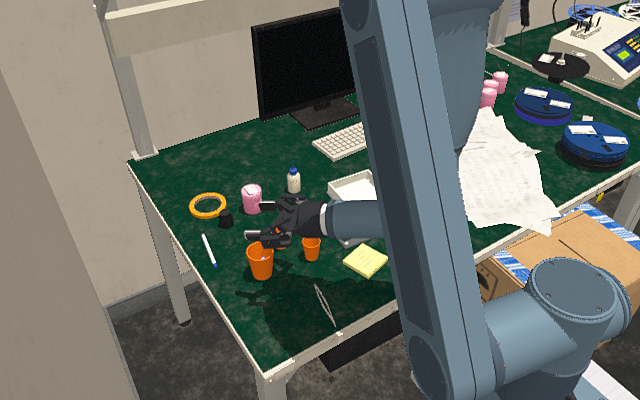

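```bash
python3 st.py;python3 plan.py .525 .291 .175 45 12 0
```

```text
3.8667 [-0.141  0.552  2.468  2.184  1.281 -1.474] [0.478 0.267 0.185] w 1.002 F [-0.   0.1  0.4]
[[ 0.15   0.712  0.686]
 [ 0.158 -0.702  0.695]
 [ 0.976  0.004 -0.217]]
grasp [0.5151 0.3045 0.1737]
3.8667 n 1 shift cm/row [ 0.01  1.62 -0.29] deg/row [-0.35  0.54  0.32] total [ 0.01  1.62 -0.29] [-0.4  0.5  0.3]
```

>>> {"fn": "arm_command", "kwargs": {"series": "0 1.6 -0.3 -0.4 0.5 0.3 1;0 0 0 0 0 0 1;-1.5 0 0.33 0 0 0 1;-1.5 0 0.33 0 0 0 1;0 0 0 0 0 0 1"}}

```text
time_s: 4.28
position: [0.4869, 0.2561, 0.1549]
tcp_rot: [3.128, -1.361, 0.805]
force: [-0.3, 0.1, 0.0]
width: 1.003
```

```bash
python3 st.py;python3 plan.py .525 .291 .05 45 12 0 20
```

```text
4.2833 [-0.177  0.671  2.456  2.171  1.353 -1.562] [0.487 0.256 0.155] w 1.003 F [-0.3  0.1  0. ]
[[ 0.144  0.712  0.688]
 [ 0.15  -0.703  0.696]
 [ 0.978  0.003 -0.208]]
grasp [0.524  0.2935 0.1437]
4.2833 n 5 shift cm/row [-1.84  0.04  0.37] deg/row [-0.06  0.    0.05] total [-9.19  0.19  1.84] [-0.3  0.   0.2]
```

>>> {"fn": "arm_command", "kwargs": {"series": "-1.8 0.1 0.37 0 0 0 1;-1.8 0.1 0.37 0 0 0 1;-1.8 0 0.37 0 0 0 1;-1.8 0 0.37 0 0 0 1;-1 0 0.2 0 0 0 1;0 0 0 0 0 0 1"}}

```text
time_s: 4.78
position: [0.4932, 0.2482, 0.0718]
tcp_rot: [3.106, -1.366, 0.816]
force: [0.7, -0.4, -0.0]
width: 1.001
```

```bash
python3 st.py;python3 plan.py .525 .291 .05 45 12 0 20;python3 - <<'E'
from h import *
st=ctrl.state()
ims=[]
for n in ["scene","wrist"]:
    p,d=ctrl.snapshot(n); ims.append(p[:,:,::-1])
a=cv2.resize(ims[0][200:300,200:360],None,fx=4,fy=4); cv2.imwrite("pics/s2.png",a); cv2.imwrite("pics/w2.png",ims[1])
E
```

```text
4.7833 [-0.195  0.956  2.415  2.193  1.498 -1.768] [0.493 0.248 0.072] w 1.001 F [ 0.7 -0.4 -0. ]
[[ 0.139  0.704  0.696]
 [ 0.148 -0.71   0.689]
 [ 0.979  0.007 -0.203]]
grasp [0.5307 0.2853 0.0608]
4.7833 n 1 shift cm/row [-1.03 -0.79  0.22] deg/row [ 0.31 -0.29  0.36] total [-1.03 -0.79  0.22] [ 0.3 -0.3  0.4]
```

View pics/s2.png

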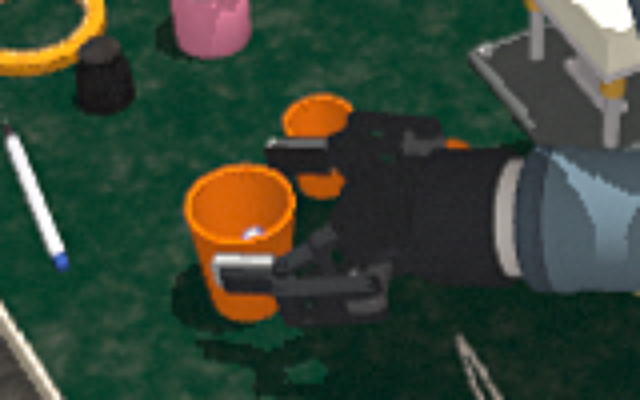

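View pics/w2.png

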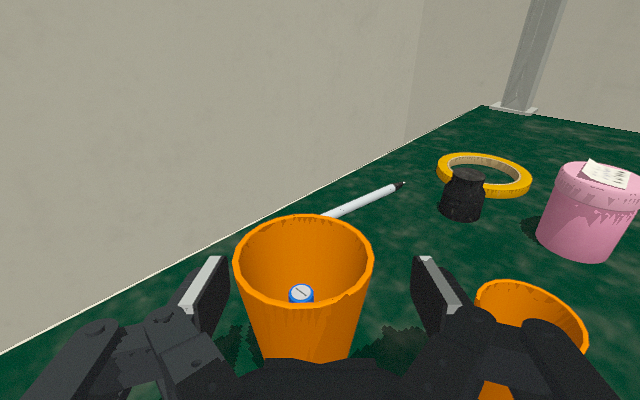

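>>> {"fn": "arm_command", "kwargs": {"series": "-0.5 -0.6 0.1 0.3 -0.3 0.4 1;-0.5 0 0.1 0 0 0 1;0 0 0 0 0 0 1"}}

```text
time_s: 5.13
position: [0.4892, 0.2523, 0.0656]
tcp_rot: [3.129, -1.365, 0.797]
force: [0.2, -0.8, 0.5]
width: 0.998
```

```bash
python3 st.py;python3 plan.py .525 .291 .05 45 12 0 20
```

```text
5.1333 [-0.185  0.977  2.417  2.2    1.511 -1.781] [0.489 0.252 0.066] w 0.998 F [ 0.2 -0.8  0.5]
[[ 0.143  0.707  0.693]
 [ 0.146 -0.708  0.691]
 [ 0.979  0.003 -0.204]]
grasp [0.5266 0.2895 0.0546]
5.1333 n 1 shift cm/row [-0.43 -0.21  0.09] deg/row [ 0.07 -0.22  0.14] total [-0.43 -0.21  0.09] [ 0.1 -0.2  0.1]
```

>>> {"fn": "arm_command", "kwargs": {"series": "-0.4 -0.2 0.1 0 0 0 1;0 0 0 0 0 0 0.6;0 0 0 0 0 0 0.4;0 0 0 0 0 0 0;0 0 0 0 0 0 -0.5;0 0 0 0 0 0 -1;0 0 0 0 0 0 -1;0 0 0 0 0 0 -1"}}

```text
time_s: 5.8
position: [0.4878, 0.2544, 0.0626]
tcp_rot: [3.121, -1.367, 0.805]
force: [-0.3, 0.7, -0.6]
width: 0.651
```

```bash
python3 st.py;python3 - <<'E'
from h import *
p,d=ctrl.snapshot("wrist"); cv2.imwrite("pics/w3.png",p[:,:,::-1])
E
```

```text
5.8 [-0.179  0.99   2.416  2.205  1.521 -1.791] [0.488 0.254 0.063] w 0.651 F [-0.3  0.7 -0.6]
[[ 0.14   0.707  0.693]
 [ 0.146 -0.707  0.692]
 [ 0.979  0.004 -0.203]]
grasp [0.5252 0.2917 0.0517]
```

View pics/w3.png

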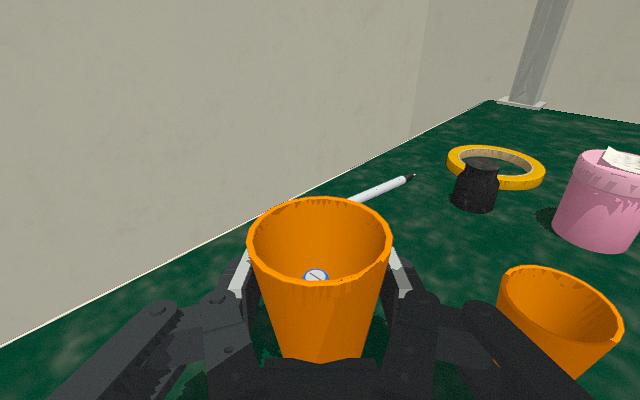

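>>> {"fn": "arm_command", "kwargs": {"series": "1 0 -0.2 0 0 0 -1;2 0 -0.4 0 0 0 -1;2 0 -0.4 0 0 0 -1;2 0 -0.4 0 0 0 -1;2 0 -0.4 0 0 0 -1;2 0 -0.4 0 0 0 -1;1.5 0 -0.3 0 0 0 -1;0 0 0 0 0 0 -1"}}

```text
time_s: 6.52
position: [0.487, 0.2554, 0.1906]
tcp_rot: [-3.128, -1.356, 0.772]
force: [-0.2, 0.3, -0.6]
width: 0.652
```

```bash
python3 st.py; python3 plan.py .557 .012 .19 45 12 0 25
```

```text
6.5167 [-0.175  0.538  2.455  2.149  1.272 -1.44 ] [0.487 0.255 0.191] w 0.652 F [-0.2  0.3 -0.6]
[[ 0.153  0.707  0.691]
 [ 0.149 -0.707  0.691]
 [ 0.977 -0.003 -0.213]]
grasp [0.5242 0.2927 0.1791]
6.5167 n 12 shift cm/row [-0.22  1.85 -1.45] deg/row [-0.    0.03 -0.01] total [ -2.64  22.17 -17.36] [-0.   0.3 -0.2]
```

>>> {"fn": "arm_command", "kwargs": {"series": "-0.1 1 -0.8 0 0 0 -1;-0.2 1.9 -1.55 0 0 0 -1;-0.2 1.9 -1.55 0 0 0 -1;-0.2 1.9 -1.55 0 0 0 -1;-0.2 1.9 -1.55 0 0 0 -1;-0.2 1.9 -1.55 0 0 0 -1;-0.2 1.9 -1.55 0 0 0 -1;-0.2 1.9 -1.55 0 0 0 -1;-0.2 1.9 -1.55 0 0 0 -1;-0.2 1.9 -1.55 0 0 0 -1;-0.2 1.9 -1.55 0 0 0 -1;0 0.9 -0.7 0 0 0 -1"}}

```text
time_s: 7.52
position: [0.5106, -0.0204, 0.1984]
tcp_rot: [-3.084, -1.35, 0.741]
force: [0.3, -0.2, -0.8]
width: 0.651
```

>>> {"fn": "arm_command", "kwargs": {"series": "0 0 0 0 0 0 -1"}}

```text
time_s: 7.6
position: [0.5114, -0.023, 0.1979]
tcp_rot: [-3.089, -1.35, 0.744]
force: [0.1, 0.2, -0.6]
width: 0.654
```

```bash
python3 st.py; python3 plan.py .547 .009 .175 45 12 0 25; python3 plan.py .547 .009 .17 45 12 60 25;python3 - <<'E'
from h import *
for n in ["scene","side"]:
    p,d=ctrl.snapshot(n); cv2.imwrite(f"pics/{n}4.png",cv2.resize(p[120:280,220:480,::-1],None,fx=3,fy=3))
E
```

```text
7.6 [-0.892  0.544  2.235  1.381  1.407 -1.194] [ 0.511 -0.023  0.198] w 0.654 F [ 0.1  0.2 -0.6]
[[ 0.161  0.714  0.682]
 [ 0.148 -0.7    0.698]
 [ 0.976 -0.011 -0.218]]
grasp [0.5481 0.0147 0.1861]
7.6 n 1 shift cm/row [-1.25  0.27 -0.23] deg/row [-0.68  0.61 -0.52] total [-1.25  0.27 -0.23] [-0.7  0.6 -0.5]
7.6 n 10 shift cm/row [-0.15  0.11 -0.01] deg/row [-0.03  0.09  5.95] total [-1.73  0.27 -0.12] [-0.3  0.9 59.5]
```

View pics/scene4.png

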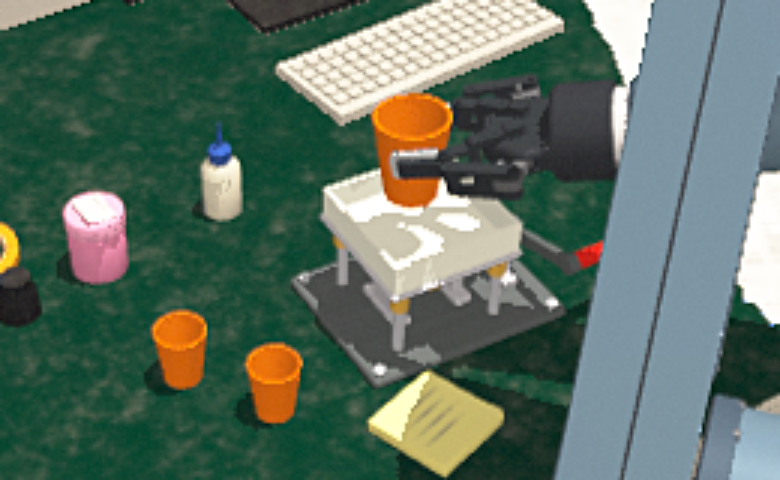

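View pics/side4.png

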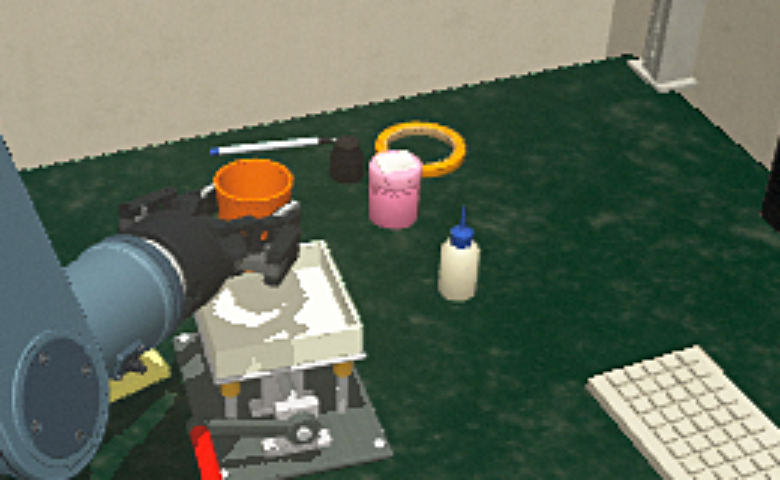

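>>> {"fn": "arm_command", "kwargs": {"series": "-0.5 0.3 0 -0.3 0.3 0 -1;-0.3 0.2 0 0 0 4 -1;0 0 0 0 0 7 -1;0 0 0 0 0 7 -1;0 0 0 0 0 7 -1;0 0 0 0 0 7 -1;0 0 0 0 0 7 -1;0 0 0 0 0 7 -1;0 0 0 0 0 7 -1;0 0 0 0 0 7 -1;0 0 0 0 0 5 -1;0 0 0 0 0 0 -1"}}

```text
time_s: 8.7
position: [0.5055, -0.0004, 0.1848]
tcp_rot: [-1.796, -0.369, -0.665]
force: [0.1, 0.2, -1.5]
width: 0.656
```

```bash
python3 st.py; for r in 95 125 160; do python3 plan.py .547 .011 .172 45 12 $r 25;done
```

```text
8.7 [-0.865  0.581  2.264  1.398  1.405 -0.079] [ 0.505 -0.     0.185] w 0.656 F [ 0.1  0.2 -1.5]
[[ 0.734  0.139  0.665]
 [-0.576 -0.392  0.717]
 [ 0.361 -0.909 -0.208]]
grasp [0.5413 0.0383 0.1736]
8.7 n 5 shift cm/row [ 0.4   0.18 -0.3 ] deg/row [-0.06  0.42  5.42] total [ 1.75  1.22 -1.54] [-0.3  2.1 27.1]
8.7 n 9 shift cm/row [ 0.25  0.04 -0.17] deg/row [0.03 0.24 6.34] total [ 1.75  1.22 -1.54] [ 0.3  2.2 57.1]
8.7 n 15 shift cm/row [ 0.16 -0.02 -0.1 ] deg/row [0.06 0.14 6.14] total [ 1.75  1.22 -1.54] [ 1.   2.2 92.1]
```

>>> {"fn": "arm_command", "kwargs": {"series": "0.9 0.6 -0.8 0 1 0 -1;0.8 0.6 -0.7 0 1 0 -1;0 0 0 0 0 0 -1;0 0 0 0 0 0 -1"}}

```text
time_s: 9.03
position: [0.5091, -0.0245, 0.1822]
tcp_rot: [-1.781, -0.383, -0.7]
force: [-0.4, 0.7, -1.3]
width: 0.655
```

```bash
python3 st.py; for r in 95 ; do python3 plan.py .547 .011 .172 45 12 $r 25;done
```

```text
9.0333 [-0.904  0.603  2.246  1.395  1.42  -0.097] [ 0.509 -0.025  0.182] w 0.655 F [-0.4  0.7 -1.3]
[[ 0.709  0.145  0.69 ]
 [-0.597 -0.395  0.698]
 [ 0.374 -0.907 -0.193]]
grasp [0.5462 0.0131 0.1718]
9.0333 n 5 shift cm/row [ 0.04 -0.01 -0.02] deg/row [-0.18  0.04  5.49] total [ 0.19 -0.01 -0.1 ] [-0.9  0.2 27.5]
```

>>> {"fn": "arm_command", "kwargs": {"series": "0 0 0 0 0 5 -1;0 0 0 0 0 5 -1;0 0 0 0 0 5 -1;0 0 0 0 0 5 -1;0 0 0 0 0 5 -1;0 0 0 0 0 0 -1"}}

```text
time_s: 9.53
position: [0.5092, -0.0268, 0.1816]
tcp_rot: [-1.765, 0.058, -0.795]
force: [-0.0, 0.3, -1.9]
width: 0.655
```

```bash
python3 st.py; for r in 125 ; do python3 plan.py .547 .011 .172 45 12 $r 25;done
```

```text
9.5333 [-0.908  0.605  2.245  1.396  1.42   0.351] [ 0.509 -0.027  0.182] w 0.655 F [-0.   0.3 -1.9]
[[ 0.699 -0.178  0.692]
 [-0.713 -0.095  0.695]
 [-0.058 -0.98  -0.193]]
grasp [0.5466 0.0106 0.1712]
9.5333 n 5 shift cm/row [-0.01 -0.03  0.01] deg/row [-0.16  0.08  6.33] total [-0.01 -0.17  0.04] [-0.8  0.4 31.7]
```

>>> {"fn": "arm_command", "kwargs": {"series": "0 0 0 0 0 5 -1;0 0 0 0 0 5 -1;0 0 0 0 0 5 -1;0 0 0 0 0 5 -1;0 0 0 0 0 5 -1;0 0 0 0 0 5 -1;0 0 0 0 0 0 -1;0 0 0 0 0 0 -1;0 0 0 0 0 0 -1"}}

```text
time_s: 10.28
position: [0.5091, -0.0282, 0.1815]
tcp_rot: [-1.8, 0.56, -0.91]
force: [-0.3, 0.9, -0.4]
width: 0.654
```

```bash
python3 st.py;python3 - <<'E'
from h import *
for n in ["scene","side"]:
    p,d=ctrl.snapshot(n); cv2.imwrite(f"pics/{n}5.png",cv2.resize(p[120:280,220:480,::-1],None,fx=3,fy=3))
E
```

```text
10.2833 [-0.911  0.606  2.245  1.396  1.421  0.864] [ 0.509 -0.028  0.182] w 0.654 F [-0.3  0.9 -0.4]
[[ 0.52  -0.497  0.694]
 [-0.669  0.269  0.693]
 [-0.531 -0.825 -0.192]]
grasp [0.5466 0.0092 0.1711]
```

View pics/scene5.png

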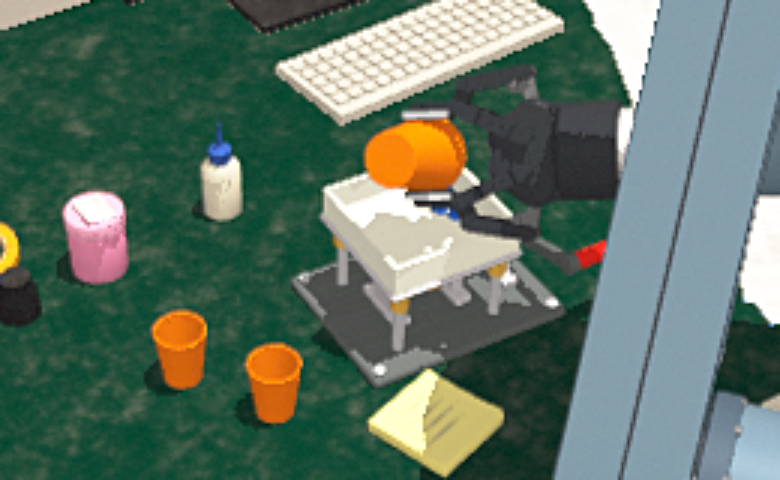

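View pics/side5.png

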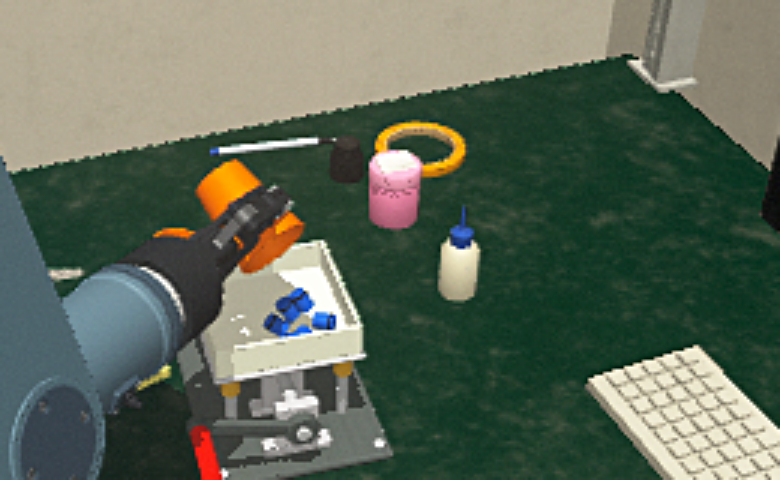

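Capacitors are in the dish around (300,310) of the side crop. I'll tip further so the last ones come out.

>>> {"fn": "arm_command", "kwargs": {"series": "0 0 0 0 0 5 -1;0 0 0 0 0 5 -1;0 0 0 0 0 5 -1;0 0 0 0 0 5 -1;0 0 0 0 0 5 -1;0 0 0 0 0 5 -1;0 0 0 0 0 5 -1;0 0 0 0 0 0 -1;0 0 0 0 0 0 -1;0 0 0 0 0 0 -1"}}

```text
time_s: 11.22
position: [0.5093, -0.0283, 0.1823]
tcp_rot: [-2.053, 1.147, -1.232]
force: [-0.1, -0.3, -0.4]
width: 0.657
```

```bash
python3 st.py;python3 - <<'E'
from h import *
for n in ["side"]:
    p,d=ctrl.snapshot(n); cv2.imwrite(f"pics/{n}6.png",cv2.resize(p[160:260,260:360,::-1],None,fx=6,fy=6))
E
```

```text
11.2167 [-0.911  0.605  2.245  1.396  1.423  1.483] [ 0.509 -0.028  0.182] w 0.657 F [-0.1 -0.3 -0.4]
[[ 0.137 -0.706  0.695]
 [-0.388  0.608  0.693]
 [-0.912 -0.364 -0.191]]
grasp [0.5468 0.0091 0.172 ]
```

View pics/side6.png

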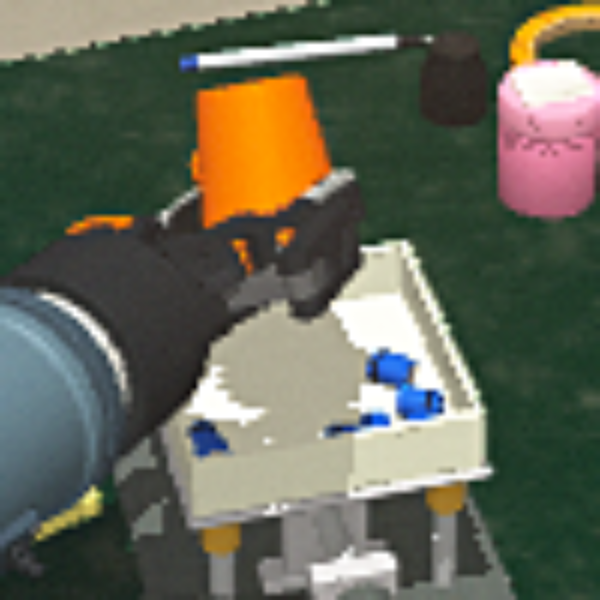

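>>> {"fn": "arm_command", "kwargs": {"series": "-1.5 -0.6 -0.3 0 0 0 -1;0 0 0 0 0 -6 -1;0 0 0 0 0 -6 -1;0 0 0 0 0 -6 -1;0 0 0 0 0 -6 -1;0 0 0 0 0 -6 -1;0 0 0 0 0 -6 -1;0 0 0 0 0 -6 -1;0 0 0 0 0 -6 -1;0 0 0 0 0 -6 -1;0 0 0 0 0 -6 -1;0 0 0 0 0 -6 -1"}}

```text
time_s: 12.27
position: [0.5092, -0.0279, 0.1997]
tcp_rot: [-1.762, -0.038, -0.779]
force: [0.5, -0.4, -1.1]
width: 0.661
```

>>> {"fn": "arm_command", "kwargs": {"series": "0 0 0 0 0 -6 -1;0 0 0 0 0 -6 -1;0 0 0 0 0 -6 -1;0 0 0 0 0 -6 -1;0 0 0 0 0 -6 -1;0 0 0 0 0 -6 -1;0 0 0 0 0 -6 -1;0 0 0 0 0 -6 -1;0 0 0 0 0 -6 -1;0 0 0 0 0 -6 -1;0 0 0 0 0 -6 -1;0 0 0 0 0 0 -1"}}

```text
time_s: 13.27
position: [0.5089, -0.0275, 0.1999]
tcp_rot: [-2.164, -1.225, -0.22]
force: [-0.2, -0.9, -0.3]
width: 0.654
```

```bash
python3 st.py; python3 plan.py .54 .02 .20 45 11.7 0 25;python3 - <<'E'
from h import *
for n in ["side","scene","wrist"]:
    p,d=ctrl.snapshot(n); cv2.imwrite(f"pics/{n}7.png",cv2.resize(p[160:260,260:360,::-1],None,fx=6,fy=6) if n=="side" else cv2.resize(p[120:280,220:480,::-1],None,fx=3,fy=3) if n=="scene" else p[:,:,::-1])
E
```

```text
13.2667 [-0.911  0.559  2.243  1.389  1.433 -0.941] [ 0.509 -0.028  0.2  ] w 0.654 F [-0.2 -0.9 -0.3]
[[ 0.33   0.639  0.694]
 [-0.074 -0.716  0.694]
 [ 0.941 -0.281 -0.189]]
grasp [0.5463 0.0099 0.1897]
13.2667 n 3 shift cm/row [ 0.3  -0.45  0.02] deg/row [-0.04 -0.26 -5.54] total [ 0.75 -1.44  0.07] [ -0.1  -0.8 -16.6]
```

View pics/side7.png

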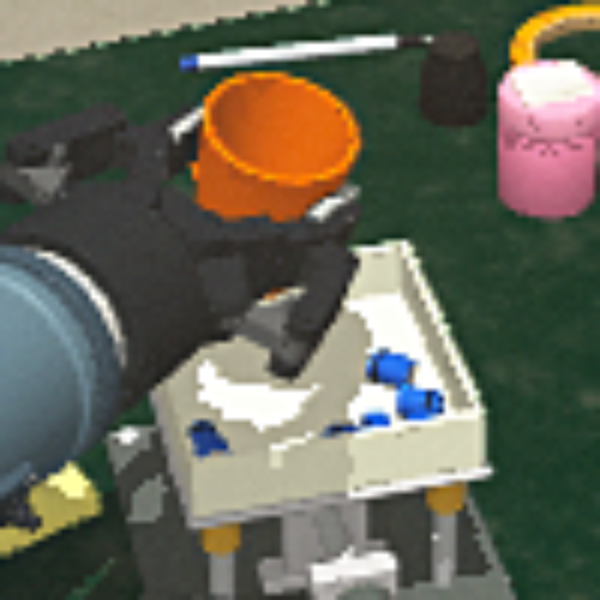

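View pics/wrist7.png

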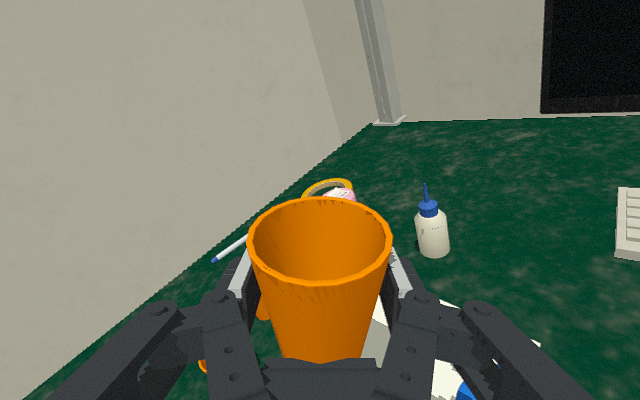

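View pics/scene7.png

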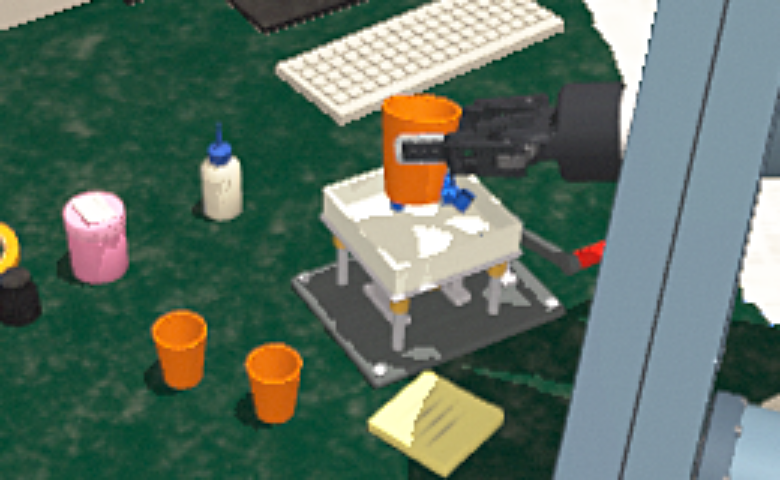

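>>> {"fn": "arm_command", "kwargs": {"series": "0.4 -0.3 0 0 -0.3 -5.5 -1;0.4 -0.4 0 0 -0.3 -5.5 -1;0.2 -0.6 0 0 -0.3 -5.5 -1;0 0 0 0 0 0 -1"}}

```text
time_s: 13.75
position: [0.5029, -0.0183, 0.2118]
tcp_rot: [-3.101, -1.364, 0.746]
force: [0.8, 0.6, -0.8]
width: 0.654
```

```bash
python3 st.py; python3 plan.py .525 .291 .18 45 11.7 0 25
```

```text
13.75 [-0.905  0.509  2.262  1.382  1.422 -1.19 ] [ 0.503 -0.018  0.212] w 0.654 F [ 0.8  0.6 -0.8]
[[ 0.151  0.708  0.69 ]
 [ 0.139 -0.707  0.694]
 [ 0.979 -0.008 -0.205]]
grasp [0.5401 0.0191 0.2008]
13.75 n 11 shift cm/row [ 0.14 -1.84  1.66] deg/row [-0.01  0.01 -0.04] total [  1.52 -20.28  18.25] [-0.1  0.1 -0.5]
```

>>> {"fn": "arm_command", "kwargs": {"series": "0.1 -1 0.9 0 0 0 -1;0.1 -1.9 1.7 0 0 0 -1;0.1 -1.9 1.7 0 0 0 -1;0.1 -1.9 1.7 0 0 0 -1;0.1 -1.9 1.7 0 0 0 -1;0.1 -1.9 1.7 0 0 0 -1;0.1 -1.9 1.7 0 0 0 -1;0.1 -1.9 1.7 0 0 0 -1;0.1 -1.9 1.7 0 0 0 -1;0.1 -1.9 1.7 0 0 0 -1;0.1 -1.5 1.3 0 0 0 -1;0 0 0 0 0 0 -1"}}

```text
time_s: 14.75
position: [0.4852, 0.2555, 0.1854]
tcp_rot: [-2.886, -1.345, 0.518]
force: [-0.7, -0.1, -1.1]
width: 0.658
```

```bash
python3 st.py; python3 plan.py .525 .291 .10 45 11.7 0 20
```

```text
14.75 [-0.172  0.553  2.462  2.162  1.28  -1.405] [0.485 0.256 0.185] w 0.658 F [-0.7 -0.1 -1.1]
[[ 0.194  0.693  0.694]
 [ 0.111 -0.718  0.687]
 [ 0.975 -0.057 -0.217]]
grasp [0.5226 0.2925 0.1738]
14.75 n 4 shift cm/row [-1.81  0.14  0.4 ] deg/row [ 0.08  0.2  -0.85] total [-7.23  0.72  1.66] [ 0.3  0.8 -3.4]
```

>>> {"fn": "arm_command", "kwargs": {"series": "-1.8 0.2 0.4 0.1 0.2 -1.2 -1;-1.8 0.2 0.4 0.1 0.2 -1.2 -1;-1.8 0.1 0.4 0.1 0.2 -1 -1;-1.6 0 0.4 0 0.2 0 -1;0 0 0 0 0 0 -1"}}

```text
time_s: 15.17
position: [0.4855, 0.2572, 0.1114]
tcp_rot: [-3.101, -1.367, 0.749]
force: [0.3, -0.0, -0.8]
width: 0.653
```

```bash
python3 st.py; python3 plan.py .525 .291 .0535 45 11.7 0 20
python3 - <<'E'
from h import *
p,d=ctrl.snapshot("scene"); cv2.imwrite("pics/scene8.png",cv2.resize(p[180:300,220:420,::-1],None,fx=4,fy=4))
p,d=ctrl.snapshot("side"); cv2.imwrite("pics/side8.png",cv2.resize(p[150:310,240:400,::-1],None,fx=3.7,fy=3.7))
E
```

```text
15.1667 [-0.174  0.831  2.449  2.196  1.447 -1.677] [0.486 0.257 0.111] w 0.653 F [ 0.3 -0.  -0.8]
[[ 0.148  0.709  0.689]
 [ 0.138 -0.705  0.696]
 [ 0.979 -0.008 -0.202]]
grasp [0.5227 0.2947 0.1005]
15.1667 n 3 shift cm/row [-1.54  0.14  0.28] deg/row [-0.09 -0.01 -0.14] total [-4.61  0.44  0.85] [-0.3 -0.  -0.4]
```

View pics/scene8.png

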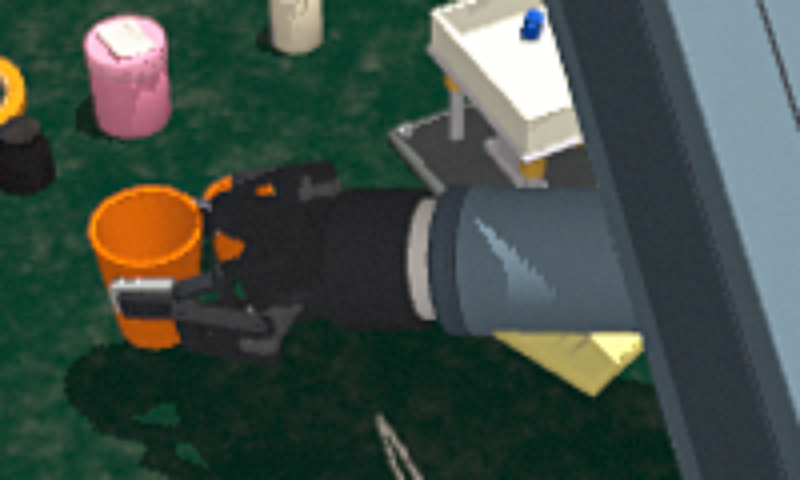

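View pics/side8.png

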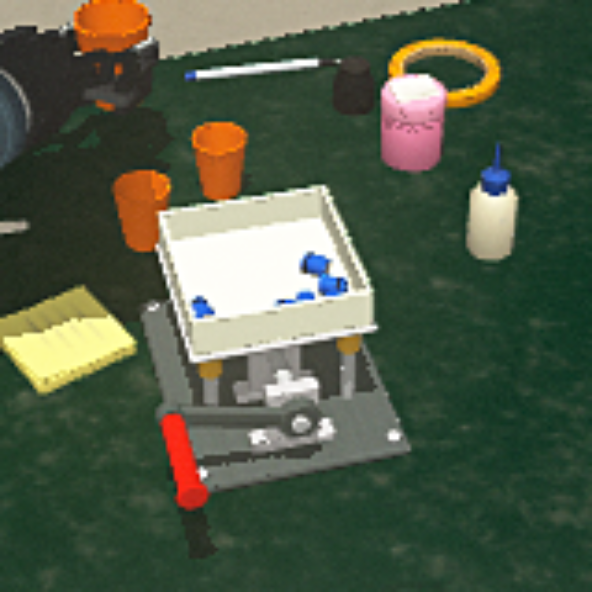

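>>> {"fn": "arm_command", "kwargs": {"series": "-1.5 0.2 0.3 0 0 -0.2 -1;-1.5 0.2 0.3 0 0 -0.2 -1;-1 0 0.2 0 0 0 -1;0 0 0 0 0 0 -1"}}

```text
time_s: 15.6
position: [0.4893, 0.2535, 0.0773]
tcp_rot: [3.137, -1.375, 0.792]
force: [0.7, 0.5, -0.4]
width: 0.658
```

```bash
python3 st.py; python3 plan.py .525 .291 .0525 45 11.7 0 20
```

```text
15.6 [-0.184  0.949  2.422  2.195  1.507 -1.761] [0.489 0.254 0.077] w 0.658 F [ 0.7  0.5 -0.4]
[[ 0.137  0.709  0.692]
 [ 0.139 -0.706  0.695]
 [ 0.981  0.001 -0.195]]
grasp [0.5266 0.291  0.0668]
15.6 n 1 shift cm/row [-1.38 -0.13  0.17] deg/row [-0.11 -0.48  0.08] total [-1.38 -0.13  0.17] [-0.1 -0.5  0.1]
```

>>> {"fn": "arm_command", "kwargs": {"series": "-0.7 -0.1 0.1 0 -0.5 0 -1;-0.5 0 0.1 0 0 0 -1;0 0 0 0 0 0 -1;0 0 0 0 0 0 -1"}}

```text
time_s: 15.93
position: [0.489, 0.2534, 0.0683]
tcp_rot: [3.129, -1.369, 0.798]
force: [0.0, 0.2, -1.8]
width: 0.652
```

```bash
python3 st.py; python3 plan.py .525 .291 .052 45 11.7 0 20
```

```text
15.9333 [-0.183  0.972  2.418  2.2    1.513 -1.778] [0.489 0.253 0.068] w 0.652 F [ 0.   0.2 -1.8]
[[ 0.14   0.708  0.693]
 [ 0.144 -0.707  0.693]
 [ 0.98   0.003 -0.2  ]]
grasp [0.5263 0.2908 0.0575]
15.9333 n 1 shift cm/row [-0.54 -0.11  0.04] deg/row [-0.01 -0.14  0.15] total [-0.54 -0.11  0.04] [-0.  -0.1  0.1]
```

>>> {"fn": "arm_command", "kwargs": {"series": "-0.4 0 0.1 0 0 0 -1;0 0 0 0 0 0 -1;-0.2 0 0.05 0 0 0 -1;0 0 0 0 0 0 -1"}}

```text
time_s: 16.27
position: [0.4893, 0.2538, 0.0632]
tcp_rot: [3.122, -1.371, 0.806]
force: [0.2, -0.6, -0.5]
width: 0.657
```

```bash
python3 st.py
```

```text
16.2667 [-0.182  0.989  2.413  2.201  1.522 -1.789] [0.489 0.254 0.063] w 0.657 F [ 0.2 -0.6 -0.5]
[[ 0.138  0.708  0.693]
 [ 0.143 -0.706  0.693]
 [ 0.98   0.004 -0.199]]
grasp [0.5266 0.2912 0.0525]
```

>>> {"fn": "arm_command", "kwargs": {"series": "-0.1 0 0 0 0 0 -1;0 0 0 0 0 0 0.35;0 0 0 0 0 0 0.5;0 0 0 0 0 0 0.8;0 0 0 0 0 0 1;0 0 0 0 0 0 1;0 0 0 0 0 0 1"}}

```text
time_s: 16.85
position: [0.4891, 0.2538, 0.0624]
tcp_rot: [3.123, -1.372, 0.805]
force: [-0.3, 0.2, 0.6]
width: 0.996
```

```bash
python3 st.py
python3 - <<'E'
from h import *
p,d=ctrl.snapshot("wrist"); cv2.imwrite("pics/w9.png",p[:,:,::-1])
E
```

```text
16.85 [-0.182  0.993  2.412  2.2    1.525 -1.791] [0.489 0.254 0.062] w 0.996 F [-0.3  0.2  0.6]
[[ 0.137  0.708  0.693]
 [ 0.142 -0.706  0.694]
 [ 0.98   0.004 -0.198]]
grasp [0.5265 0.2912 0.0518]
```

View pics/w9.png

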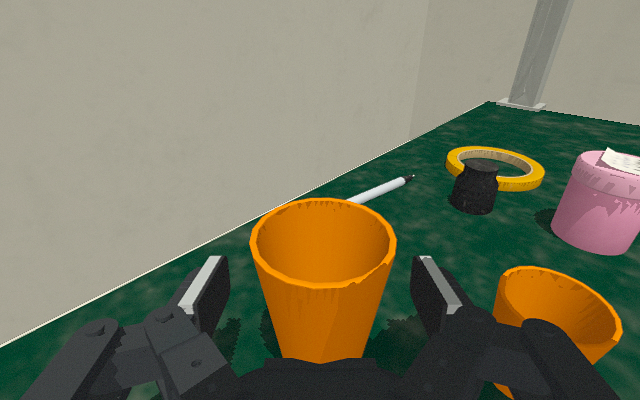

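```bash
python3 - <<'E'
from path import *
q=np.array([-0.182,0.993,2.412,2.2,1.525,-1.791])
g=(.5265,.2912)
run(q,[((*g,.052),45,11.5,0),((*g,.2),45,12,0),((.54,.05,.25),45,12,0),((.50,-.08,.23),60,50,0),((.466,-.127,.18),87,90,0),((.468,-.127,.069),87,90,0),((.49,-.13,.108),87,90,0),((.55,-.13,.131),87,90,0)])
print()
run(q,[((*g,.052),45,11.5,0),((*g,.2),45,12,0),((.54,.05,.25),45,12,0),((.50,-.08,.23),0,50,0),((.466,-.127,.18),-93,90,0),((.468,-.127,.069),-93,90,0),((.55,-.13,.131),-93,90,0)])
E
python3 plan.py .5265 .2912 .2 45 12 0 30
```

```text
((0.5265, 0.2912, 0.2), 45, 12, 0) err 0.0 q [-0.19  0.33  2.5   2.09  1.2  -1.29] wrist [0.29 0.05 0.27] min/max j3,4,5 [2.42 2.09 1.2 ] [2.5  2.18 1.44]
((0.54, 0.05, 0.25), 45, 12, 0) err 0.0 q [-0.86  0.27  2.33  1.4   1.43 -1.02] wrist [ 0.3  -0.19  0.32] min/max j3,4,5 [2.33 1.4  1.21] [2.51 2.01 1.43]
((0.5, -0.08, 0.23), 60, 50, 0) err 0.0 q [-0.84  0.19  1.88  0.67  1.38 -0.55] wrist [ 0.39 -0.27  0.49] min/max j3,4,5 [1.88 0.67 1.38] [2.29 1.33 1.42]
((0.466, -0.127, 0.18), 87, 90, 0) err 0.0 q [-0.49  0.17  1.82  0.    1.15 -0.44] wrist [ 0.47 -0.13  0.52] min/max j3,4,5 [1.76 0.   1.15] [1.85 0.62 1.37]
((0.468, -0.127, 0.069), 87, 90, 0) err 0.0 q [-0.49  0.32  1.93 -0.    0.89 -0.44] wrist [ 0.47 -0.13  0.41] min/max j3,4,5 [ 1.83 -0.    0.89] [ 1.93 -0.    1.13]
((0.49, -0.13, 0.108), 87, 90, 0) err 0.0 q [-0.47  0.31  1.84  0.    1.   -0.42] wrist [ 0.49 -0.13  0.45] min/max j3,4,5 [1.84 0.   0.9 ] [1.93 0.   1.  ]
((0.55, -0.13, 0.131), 87, 90, 0) err 0.0 q [-0.42  0.4   1.65  0.    1.1  -0.37] wrist [ 0.55 -0.13  0.47] min/max j3,4,5 [1.65 0.   1.01] [1.82 0.   1.1 
[... 365 characters left out ...]
7  2.31  0.72  0.64  0.42] wrist [ 0.28 -0.08  0.49] min/max j3,4,5 [2.31 0.72 0.64] [2.45 1.4  1.37]
((0.466, -0.127, 0.18), -93, 90, 0) err 0.0 q [-0.49  0.17  1.82  0.    1.15  2.7 ] wrist [ 0.47 -0.13  0.52] min/max j3,4,5 [ 1.82 -0.22  0.56] [2.28 0.47 1.15]
((0.468, -0.127, 0.069), -93, 90, 0) err 0.0 q [-0.49  0.32  1.93 -0.    0.89  2.71] wrist [ 0.47 -0.13  0.41] min/max j3,4,5 [ 1.83 -0.    0.89] [ 1.93 -0.    1.13]
((0.55, -0.13, 0.131), -93, 90, 0) err 0.0 q [-0.42  0.4   1.65  0.    1.1   2.77] wrist [ 0.55 -0.13  0.47] min/max j3,4,5 [1.65 0.   0.91] [1.91 0.   1.1 ]
16.9 n 5 shift cm/row [ 2.91  0.01 -0.6 ] deg/row [-0.   -0.12  0.04] total [14.59  0.05 -2.92] [-0.  -0.6  0.2]
```

First path is good. Lift straight up first, slowly.

>>> {"fn": "arm_command", "kwargs": {"series": "1 0 -0.2 0 0 0 1;2 0 -0.4 0 0 0 1;2.5 0 -0.5 0 0 0 1;2.9 0 -0.6 0 0 0 1;2.9 0 -0.6 0 0 0 1;2 0 -0.4 0 0 0 1;1 0 -0.2 0 0 0 1;0 0 0 0 0 0 1"}}

```text
time_s: 17.57
position: [0.4883, 0.2538, 0.212]
tcp_rot: [-3.139, -1.368, 0.782]
force: [-0.0, 0.3, 0.1]
width: 1.001
```

```bash
python3 st.py; python3 plan.py .54 .05 .25 45 12 0 35
python3 - <<'E'
from h import *
p,d=ctrl.snapshot("scene"); cv2.imwrite("pics/scene10.png",cv2.resize(p[160:300,190:390,::-1],None,fx=4,fy=4))
E
```

```text
17.5667 [-0.181  0.473  2.448  2.125  1.247 -1.379] [0.488 0.254 0.212] w 1.001 F [-0.   0.3  0.1]
[[ 0.143  0.707  0.693]
 [ 0.142 -0.707  0.692]
 [ 0.98  -0.001 -0.201]]
grasp [0.5257 0.2912 0.2012]
17.5667 n 8 shift cm/row [ 0.19  2.26 -2.09] deg/row [ 0.   -0.05 -0.  ] total [  1.6   18.07 -16.69] [ 0.  -0.4 -0. ]
```

View pics/scene10.png

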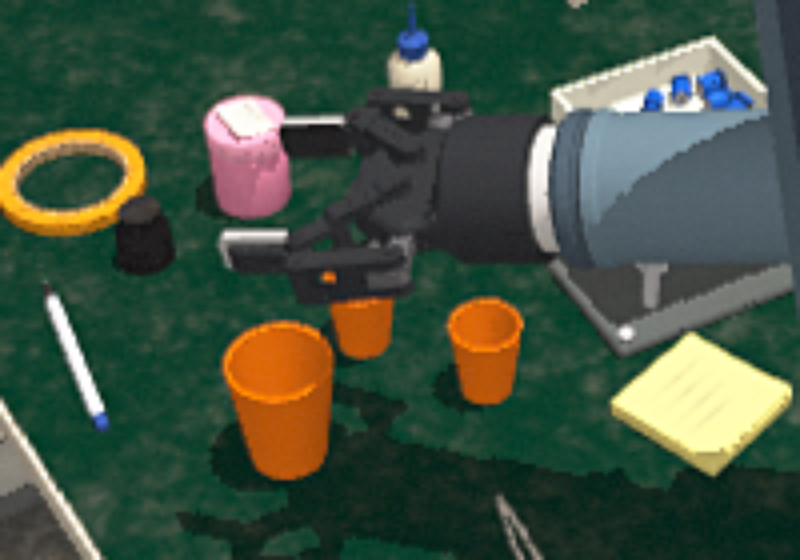

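The cup stands upright at its old spot (280,400 in the crop). Now I move back towards the lift.

>>> {"fn": "arm_command", "kwargs": {"series": "0.2 2.3 -2.1 0 0 0 1;0.2 2.3 -2.1 0 0 0 1;0.2 2.3 -2.1 0 0 0 1;0.2 2.3 -2.1 0 0 0 1;0.2 2.3 -2.1 0 0 0 1;0.2 2.3 -2.1 0 0 0 1;0.2 2.2 -2 0 0 0 1;0.2 1.5 -1.4 0 0 0 1;0 0 0 0 0 0 1"}}

```text
time_s: 18.37
position: [0.5016, 0.0163, 0.2513]
tcp_rot: [-3.055, -1.363, 0.716]
force: [0.2, 0.1, 0.2]
width: 1.002
```

```bash
python3 st.py; python3 plan.py .50 -.08 .24 60 50 0 35; python3 plan.py .466 -.11 .2 87 90 0 35
```

```text
18.3667 [-0.843  0.39   2.281  1.407  1.421 -1.077] [0.502 0.016 0.251] w 1.002 F [0.2 0.1 0.2]
[[ 0.156  0.718  0.678]
 [ 0.136 -0.696  0.705]
 [ 0.978 -0.018 -0.206]]
grasp [0.5382 0.0543 0.2402]
18.3667 n 7 shift cm/row [-0.38  0.91 -1.63] deg/row [ 1.68 -5.44 -1.18] total [  0.93   7.37 -10.81] [ 11.8 -38.1  -8.3]
18.3667 n 14 shift cm/row [-0.75  0.16 -0.69] deg/row [ 1.94 -5.35 -2.51] total [ -2.01   6.23 -11.38] [ 27.1 -74.9 -35.1]
```

>>> {"fn": "arm_command", "kwargs": {"series": "-0.4 0.9 -1.6 1.7 -5.4 -1.2 1;-0.4 0.9 -1.6 1.7 -5.4 -1.2 1;-0.4 0.9 -1.6 1.7 -5.4 -1.2 1;-0.4 0.9 -1.6 1.7 -5.4 -1.2 1;-0.4 0.9 -1.6 1.7 -5.4 -1.2 1;-0.4 0.9 -1.6 1.7 -5.4 -1.2 1;-0.4 0.9 -1.6 1.7 -5.4 -1.2 1;0 0 0 0 0 0 1"}}

```text
time_s: 19.03
position: [0.4788, -0.1094, 0.2675]
tcp_rot: [-3.1, -0.685, 1.037]
force: [0.6, 0.3, 1.0]
width: 1.003
```

```bash
python3 st.py; python3 plan.py .45 -.127 .2 87 90 0 35
```

```text
19.0333 [-0.826  0.231  1.839  0.647  1.395 -0.531] [ 0.479 -0.109  0.267] w 1.003 F [0.6 0.3 1. ]
[[ 0.394  0.874  0.286]
 [ 0.667 -0.485  0.566]
 [ 0.633 -0.032 -0.773]]
grasp [ 0.4942 -0.0789  0.2258]
19.0333 n 8 shift cm/row [-0.37 -0.28  0.03] deg/row [ 0.9  -4.88 -3.21] total [-3.17 -1.62 -0.77] [  7.2 -39.  -25.6]
```

>>> {"fn": "arm_command", "kwargs": {"series": "-0.4 -0.3 0 0.9 -4.9 -3.2 1;-0.4 -0.3 0 0.9 -4.9 -3.2 1;-0.4 -0.3 0 0.9 -4.9 -3.2 1;-0.4 -0.3 0 0.9 -4.9 -3.2 1;-0.4 -0.3 0 0.9 -4.9 -3.2 1;-0.4 -0.3 0 0.9 -4.9 -3.2 1;-0.4 -0.3 0 0.9 -4.9 -3.2 1;-0.4 -0.3 0 0.9 -4.9 -3.2 1;0 0 0 0 0 0 1;0 0 0 0 0 0 1"}}

```text
time_s: 19.87
position: [0.4348, -0.1092, 0.2296]
tcp_rot: [-3.099, -0.034, 1.561]
force: [0.2, 0.0, 0.5]
width: 1.001
```

```bash
python3 st.py
python3 - <<'E'
from h import *
st=ctrl.state(); p,d=ctrl.snapshot("wrist"); cv2.imwrite("pics/w11.png",p[:,:,::-1]); np.save("w11.npy",d)
W=cloud("wrist",d,st); m=masks(p)['red']; Q=W[m]; Q=Q[~np.isnan(Q[:,0])]
print(len(Q), np.median(Q,0),np.percentile(Q,2,0),np.percentile(Q,98,0))
top=Q[(Q[:,2]>.068)]; print(top.mean(0)); r=cv2.minAreaRect(Q[Q[:,2]>.06][:,:2].astype(np.float32)); print(r)
E
```

```text
19.8667 [-0.502  0.169  1.846  0.011  1.179 -0.498] [ 0.435 -0.109  0.23 ] w 1.001 F [0.2 0.  0.5]
[[ 0.009  0.999 -0.042]
 [ 0.999 -0.008  0.034]
 [ 0.034 -0.042 -0.999]]
grasp [ 0.4325 -0.1074  0.1758]
1280 [ 0.46725522 -0.12733006  0.07446623] [ 0.45957614 -0.1587844   0.06924685] [ 0.47540032 -0.09597815  0.07763571]
[ 0.46743688 -0.1275805   0.07412233]
((0.4668366611003876, -0.12766486406326294), (0.06517606228590012, 0.018701255321502686), 88.49779510498047)
```

View pics/w11.png

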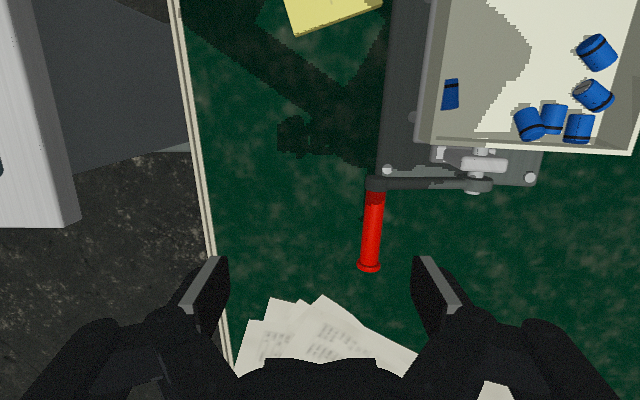

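```bash
python3 plan.py .467 -.128 .12 87 90 0 25
```

```text
19.9167 n 3 shift cm/row [-0.64  1.15  1.8 ] deg/row [-0.84 -0.64  0.81] total [-2.03  3.51  5.34] [-2.5 -1.9  2.4]
```

>>> {"fn": "arm_command", "kwargs": {"series": "-0.7 1.2 1.8 -0.8 -0.6 0.8 1;-0.7 1.1 1.8 -0.8 -0.6 0.8 1;-0.6 1 1.5 -0.8 -0.6 0.8 1;0 0 0 0 0 0 1;0 0 0 0 0 0 1"}}

```text
time_s: 20.33
position: [0.4636, -0.1268, 0.1707]
tcp_rot: [-3.134, -0.021, 1.509]
force: [-0.4, 0.6, -0.3]
width: 1.001
```

```bash
python3 st.py;  python3 plan.py .467 -.128 .067 87 90 0 20
```

```text
20.3333 [-0.509  0.279  1.87   0.019  1.009 -0.457] [ 0.464 -0.127  0.171] w 1.001 F [-0.4  0.6 -0.3]
[[ 0.062  0.998 -0.006]
 [ 0.998 -0.062  0.021]
 [ 0.021 -0.007 -1.   ]]
grasp [ 0.4633 -0.1257  0.1168]
20.3333 n 3 shift cm/row [-0.05  0.12  1.66] deg/row [-0.14 -0.4  -0.19] total [-0.2   0.38  4.97] [-0.4 -1.2 -0.6]
```

>>> {"fn": "arm_command", "kwargs": {"series": "-0.1 0.2 1.6 0 -0.6 0 1;-0.1 0.2 1.6 0 -0.5 0 1;0 0 1.2 0 0 0 1;0 0 0 0 0 0 1;0 0 0 0 0 0 1"}}

```text
time_s: 20.75
position: [0.4655, -0.1286, 0.1271]
tcp_rot: [-3.131, -0.01, 1.503]
force: [-0.3, 0.0, -0.1]
width: 1.004
```

```bash
python3 st.py;  python3 plan.py .467 -.128 .067 87 90 0 20
```

```text
20.75 [-0.504  0.346  1.908  0.006  0.901 -0.44 ] [ 0.465 -0.129  0.127] w 1.004 F [-0.3  0.  -0.1]
[[ 0.068  0.998 -0.01 ]
 [ 0.998 -0.068  0.011]
 [ 0.01  -0.01  -1.   ]]
grasp [ 0.465  -0.128   0.0732]
20.75 n 1 shift cm/row [0.06 0.15 0.62] deg/row [-0.59 -0.59 -0.88] total [0.06 0.15 0.62] [-0.6 -0.6 -0.9]
```

>>> {"fn": "arm_command", "kwargs": {"series": "0 0.15 0.6 0 -0.5 -0.5 1;0 0 0.1 0 0 0 0.5;0 0 0 0 0 0 0;0 0 0 0 0 0 -0.5;0 0 0 0 0 0 -1;0 0 0 0 0 0 -1;0 0 0 0 0 0 -1;0 0 0 0 0 0 -1"}}

```text
time_s: 21.42
position: [0.469, -0.1293, 0.1238]
tcp_rot: [-3.138, -0.0, 1.512]
force: [-0.7, 0.0, -2.8]
width: 0.147
```

```bash
python3 st.py
python3 - <<'E'
from h import *
p,d=ctrl.snapshot("wrist"); cv2.imwrite("pics/w12.png",p[:,:,::-1])
E
```

```text
21.4167 [-0.498  0.353  1.909 -0.002  0.883 -0.438] [ 0.469 -0.129  0.124] w 0.147 F [-0.7  0.  -2.8]
[[ 0.059  0.998 -0.003]
 [ 0.998 -0.059  0.   ]
 [ 0.    -0.003 -1.   ]]
grasp [ 0.4688 -0.1293  0.0699]
```

View pics/w12.png

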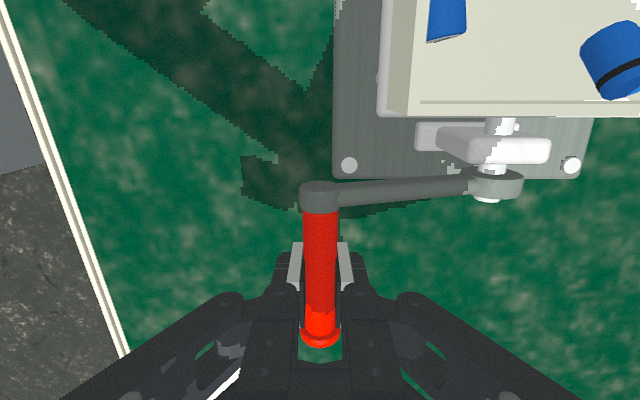

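>>> {"fn": "arm_command", "kwargs": {"series": "0 0.36 -1.05 0 0 0 -1;0 0.5 -0.98 0 0 0 -1;0 0.62 -0.91 0 0 0 -1;0 0.73 -0.83 0 0 0 -1;0 0 0 0 0 0 -1"}}

```text
time_s: 21.88
position: [0.485, -0.1304, 0.1564]
tcp_rot: [-3.118, -0.002, 1.513]
force: [3.3, -0.9, -7.9]
width: 0.16
```

```bash
cat > lev.py <<'E'
from h import *
s=ctrl.state(); M=R.from_euler('xyz',s['tcp_rot']).as_matrix(); g=s['position']+M[:,2]*ctrl.grip_depth
g0=np.array([.4688,-.1293,.0699]); x=M[:,1]
dx=(g-g0)@x; dz=g[2]-g0[2]
ax=-.0819; # grip rel axis
lx=-.0819+dx; lz=.0227+dz
print('dx,dz',dx.round(4),dz.round(4),'lean',np.arctan2(-lx,lz).round(3),'r',np.hypot(lx,lz).round(4),'F',s['force'].round(1),'w',s['width'], 'remaining cm y',(-lx*100).round(2),'up',((.085-lz)*100).round(2))
E
python3 lev.py; python3 st.py
```

```text
dx,dz 0.0142 0.0326 lean 0.886 r 0.0874 F [ 3.3 -0.9 -7.9] w 0.15965571822054836 remaining cm y 6.77 up 2.97
21.8833 [-0.481  0.338  1.826 -0.009  1.    -0.418] [ 0.485 -0.13   0.156] w 0.16 F [ 3.3 -0.9 -7.9]
[[ 0.057  0.998 -0.023]
 [ 0.998 -0.057  0.003]
 [ 0.002 -0.023 -1.   ]]
grasp [ 0.4838 -0.1302  0.1025]
```

>>> {"fn": "arm_command", "kwargs": {"series": "0 0.85 -0.3 -0.5 0 0 -1;0 0.85 -0.4 -0.4 0 0 -1;0 0.95 -0.4 -0.4 0 0 -1;0 0 0 0 0 0 -1"}}

```text
time_s: 22.22
position: [0.4895, -0.1307, 0.1598]
tcp_rot: [-3.084, -0.005, 1.519]
force: [12.3, -0.1, -18.2]
width: 0.149
```

```bash
python3 lev.py; python3 st.py
```

```text
dx,dz 0.0156 0.0361 lean 0.845 r 0.0886 F [ 12.3  -0.1 -18.2] w 0.1489648165296721 remaining cm y 6.63 up 2.62
22.2167 [-0.471  0.355  1.789 -0.022  1.051 -0.408] [ 0.49  -0.131  0.16 ] w 0.149 F [ 12.3  -0.1 -18.2]
[[ 0.051  0.997 -0.057]
 [ 0.999 -0.051  0.008]
 [ 0.005 -0.057 -0.998]]
grasp [ 0.4865 -0.1303  0.106 ]
```

```bash
python3 - <<'E'
from h import *
p,d=ctrl.snapshot("wrist"); cv2.imwrite("pics/w13.png",p[:,:,::-1])
p,d=ctrl.snapshot("side"); cv2.imwrite("pics/side13.png",cv2.resize(p[170:310,240:400,::-1],None,fx=4,fy=4))
E
python3 lev.py
```

```text
dx,dz 0.0158 0.0358 lean 0.846 r 0.0883 F [-2.4 -3.  -7.3] w 0.1474322957805608 remaining cm y 6.61 up 2.65
```

View pics/w13.png

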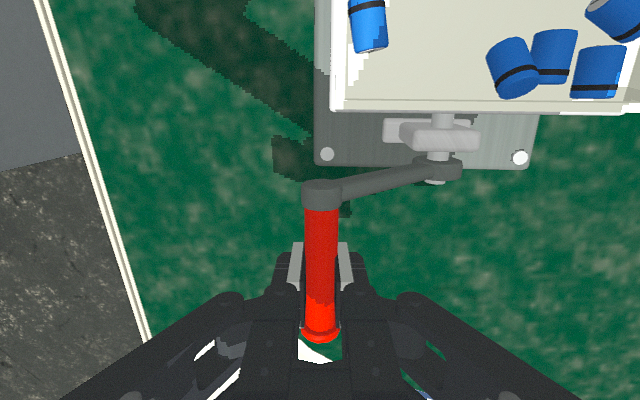

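View pics/side13.png

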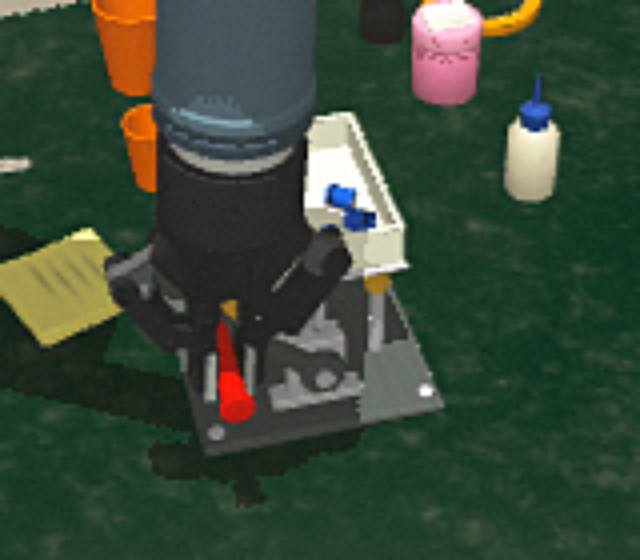

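>>> {"fn": "arm_command", "kwargs": {"series": "0 0 0 0 0 0 -0.62;0 0 0 -1 0 0 -0.62;0 0 0 -1 0 0 -0.62;0 0 0 -1 0 0 -0.62;0 0 0 0 0 0 -0.62"}}

```text
time_s: 22.73
position: [0.4854, -0.1301, 0.1588]
tcp_rot: [-3.131, -0.006, 1.522]
force: [-2.4, -1.0, -1.8]
width: 0.19
```

```bash
python3 lev.py; python3 st.py
```

```text
dx,dz 0.0156 0.035 lean 0.854 r 0.0879 F [-2.4 -1.  -1.8] w 0.19044373206328044 remaining cm y 6.63 up 2.73
22.7333 [-4.840e-01  3.300e-01  1.831e+00  1.000e-03  9.930e-01 -4.360e-01] [ 0.485 -0.13   0.159] w 0.19 F [-2.4 -1.  -1.8]
[[ 0.049  0.999 -0.01 ]
 [ 0.999 -0.049  0.006]
 [ 0.006 -0.011 -1.   ]]
grasp [ 0.4848 -0.1297  0.1049]
```

>>> {"fn": "arm_command", "kwargs": {"series": "0 0.79 -0.78 0 0 0 -0.62;0 0.8 -0.63 0 0 0 -0.62;0 0.87 -0.52 0 0 0 -0.62;0 0 0 0 0 0 -0.62"}}

```text
time_s: 23.07
position: [0.5053, -0.1308, 0.1798]
tcp_rot: [-3.12, -0.006, 1.523]
force: [-2.3, -0.5, -1.4]
width: 0.189
```

```bash
python3 lev.py; python3 st.py
```

```text
dx,dz 0.0341 0.056 lean 0.546 r 0.0921 F [-2.3 -0.5 -1.4] w 0.18851162743031527 remaining cm y 4.78 up 0.63
23.0667 [-0.465  0.338  1.754 -0.004  1.071 -0.416] [ 0.505 -0.131  0.18 ] w 0.189 F [-2.3 -0.5 -1.4]
[[ 0.047  0.999 -0.022]
 [ 0.999 -0.047  0.007]
 [ 0.006 -0.022 -1.   ]]
grasp [ 0.5041 -0.1304  0.1259]
```

>>> {"fn": "arm_command", "kwargs": {"series": "0 1 0 -0.5 0 0 -0.62;0 1 0 -0.5 0 0 -0.62;0 1 -0.1 -0.2 0 0 -0.62;0 0 0 0 0 0 -0.62"}}

```text
time_s: 23.4
position: [0.5344, -0.1309, 0.1832]
tcp_rot: [-3.139, -0.006, 1.525]
force: [-2.0, -0.7, -1.2]
width: 0.188
```

```bash
python3 lev.py; python3 st.py;python3 - <<'E'
from h import *
p,d=ctrl.snapshot("side"); cv2.imwrite("pics/side14.png",cv2.resize(p[170:310,240:400,::-1],None,fx=4,fy=4))
E
```

```text
dx,dz 0.0653 0.0594 lean 0.2 r 0.0838 F [-2.  -0.7 -1.2] w 0.18835317546608976 remaining cm y 1.66 up 0.29
23.4 [-0.445  0.371  1.694  0.005  1.081 -0.402] [ 0.534 -0.131  0.183] w 0.188 F [-2.  -0.7 -1.2]
[[ 0.046  0.999 -0.002]
 [ 0.999 -0.046  0.006]
 [ 0.006 -0.002 -1.   ]]
grasp [ 0.5342 -0.1306  0.1293]
```

View pics/side14.png

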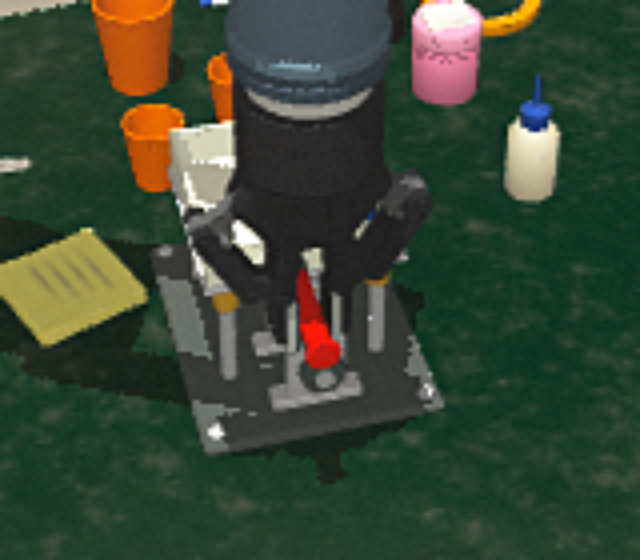

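>>> {"fn": "arm_command", "kwargs": {"series": "0 0.7 -0.1 0 0 0 -0.62;0 0.7 -0.1 0 0 0 -0.62;0 0.2 0 0 0 0 -0.62;0 0 0 0 0 0 -0.62"}}

```text
time_s: 23.78
position: [0.5488, -0.1313, 0.1856]
tcp_rot: [-3.137, -0.006, 1.526]
force: [-3.1, -1.7, 1.5]
width: 0.191
```

>>> {"fn": "arm_command", "kwargs": {"series": "0 0 0 0 0 0 -1;0 0 0 0 0 0 -1;0 0 0 0 0 0 -1"}}

```text
time_s: 24.03
position: [0.5485, -0.1313, 0.1858]
tcp_rot: [-3.137, -0.006, 1.526]
force: [-3.1, -0.6, 1.0]
width: 0.153
```

```bash
python3 lev.py; python3 st.py;python3 - <<'E'
from h import *
st=ctrl.state(); p,d=ctrl.snapshot("wrist"); cv2.imwrite("pics/w15.png",p[:,:,::-1]); np.save("w15.npy",d)
p2,d2=ctrl.snapshot("side"); cv2.imwrite("pics/side15.png",cv2.resize(p2[170:310,240:400,::-1],None,fx=4,fy=4)); np.save("s15.npy",d2)
for n,pp,dd in(("wrist",p,d),("side",p2,d2)):
    W=cloud(n,dd,st); Q=W[masks(pp)['red']]; Q=Q[~np.isnan(Q[:,0])]; Q=Q[Q[:,2]>.1]; print(n,len(Q),np.median(Q,0).round(4),np.percentile(Q,3,0).round(4),np.percentile(Q,97,0).round(4))
E
```

```text
dx,dz 0.0792 0.062 lean 0.032 r 0.0847 F [-3.1 -0.6  1. ] w 0.15287722549828417 remaining cm y 0.27 up 0.03
24.0333 [-0.435  0.39   1.656  0.004  1.101 -0.391] [ 0.548 -0.131  0.186] w 0.153 F [-3.1 -0.6  1. ]
[[ 0.045  0.999 -0.004]
 [ 0.999 -0.045  0.006]
 [ 0.006 -0.004 -1.   ]]
grasp [ 0.5483 -0.131   0.1319]
wrist 3602 [ 0.5477 -0.1301  0.137 ] [ 0.5399 -0.1626  0.133 ] [ 0.5546 -0.1014  0.1392]
side 130 [ 0.5451 -0.1539  0.1367] [ 0.5363 -0.1669  0.1265] [ 0.5524 -0.1134  0.1404]
```

View pics/w15.png

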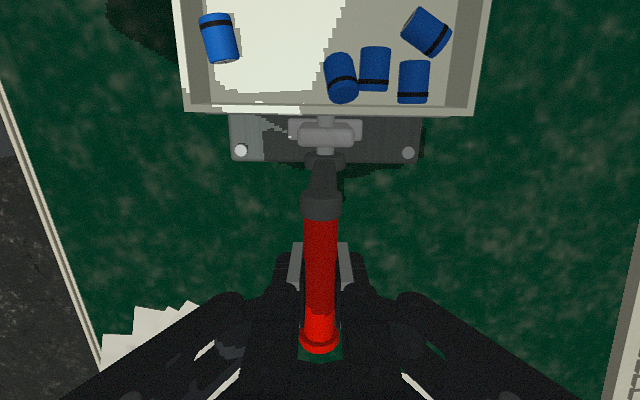

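View pics/side15.png

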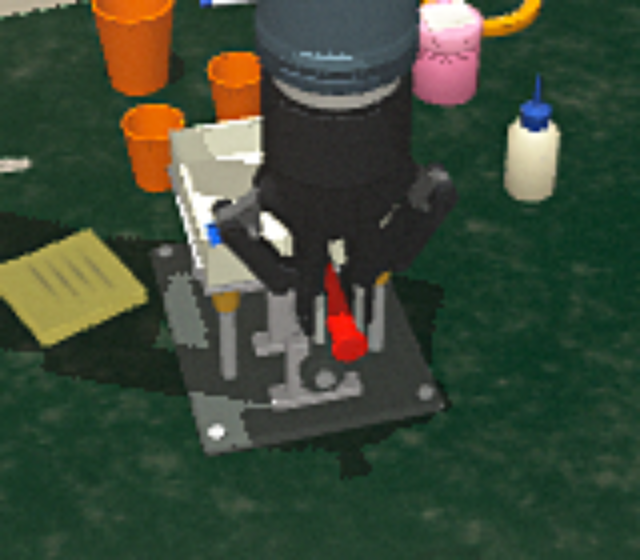

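Run:
```python
from h import *
st=ctrl.state(); d=np.load("w15.npy"); p=cv2.imread("pics/w15.png"); W=cloud("wrist",d,st)
for u,v in((240,150),(408,153)):
    print('screw',np.nanmedian(W[v-2:v+3,u-2:u+3].reshape(-1,3),0).round(4))
# dish wall top rows: z band
z=W[...,2]; 
m=(z>.113)&(z<.13)&(W[...,1]>-.08)&(p.min(2)>90)
Q=W[m]; print(len(Q),'z top',np.percentile(Q[:,2],[50,90,97]).round(4))
zt=np.percentile(Q[:,2],90); T=Q[abs(Q[:,2]-zt)<.004]
fr=T[T[:,1]<np.percentile(T[:,1],1)+.012]
print('x range near front wall',fr[:,0].min().round(4),fr[:,0].max().round(4),fr[:,1].min().round(4))
r=cv2.minAreaRect(fr[:,:2].astype(np.float32)); print(r)
# caps & floor z
f=W[20:90,260:320].reshape(-1,3); print('floor z',np.nanmedian(f[:,2]))
# hub
for v in (150,155,160,165,170,180,190,200,210): 
    row=[(u,W[v,u]) for u in range(300,350) if p[v,u].max()<75 and W[v,u,2]>.03]
    if row: print(v,row[0][0],row[-1][0],np.mean([x[1] for x in row],0).round(4))
# side: floor z and screws
```

```text
screw [ 0.4871 -0.091   0.0122]
screw [ 0.6169 -0.0988  0.0126]
5872 z top [0.1221 0.1232 0.1237]
x range near front wall 0.495 0.6137 -0.062
((0.5544805526733398, -0.053600117564201355), (0.01242439541965723, 0.11875616759061813), 87.83790588378906)
floor z 0.09753204171986561
150 316 316 [ 0.5468 -0.0873  0.0469]
155 305 344 [ 0.5523 -0.0899  0.0516]
160 304 345 [ 0.5521 -0.0919  0.0577]
165 304 345 [ 0.552  -0.0934  0.0654]
170 311 340 [ 0.5526 -0.0926  0.0815]
180 309 336 [ 0.5507 -0.0911  0.1074]
190 304 337 [ 0.5498 -0.0897  0.128 ]
200 300 341 [ 0.5497 -0.0909  0.1374]
210 301 341 [ 0.5498 -0.095   0.1378]
```

Several estimates agree that about 2.5 mm remain (axis x ≈ 0.5498 against the bar at 0.5475).

>>> {"fn": "arm_command", "kwargs": {"series": "0 0.25 0 0 0 0 -1;0 0 0 0 0 0 -1;0 0 0 0 0 0 -1"}}

```text
time_s: 24.38
position: [0.5497, -0.1314, 0.1858]
tcp_rot: [-3.134, -0.006, 1.525]
force: [-4.2, -1.6, 2.6]
width: 0.153
```

```bash
cat > chk.py <<'E'
from h import *
st=ctrl.state(); p,d=ctrl.snapshot("wrist"); W=cloud("wrist",d,st)
Q=W[masks(p)['red']]; Q=Q[~np.isnan(Q[:,0])]; Q=Q[Q[:,2]>.1]
Q=Q[abs(Q[:,1]+.12)<.015]; print('bar',((np.percentile(Q[:,0],2)+np.percentile(Q[:,0],98))/2).round(4),np.percentile(Q,98,0).round(4))
pm=p.max(2)
for lo,hi in((.045,.07),(.125,.145)):
    m=(pm<75)&(W[...,2]>lo)&(W[...,2]<hi)&(W[...,1]>-.105)&(W[...,1]<-.08)&(abs(W[...,0]-.55)<.03)
    A=W[m]; print(lo,len(A),A.mean(0).round(4))
m=(W[...,2]>.009)&(W[...,2]<.02)&(p.min(2)>150)&(W[...,1]<-.08)&(W[...,1]>-.11)
n,l,s,c=cv2.connectedComponentsWithStats(m.astype(np.uint8))
for i in range(1,n):
    if s[i,4]>25: print('screw',W[l==i].mean(0).round(4),s[i,4])
print('floor',np.nanmedian(W[20:90,250:320,2]))
cv2.imwrite("pics/w_last.png",p[:,:,::-1])
E
python3 lev.py; python3 chk.py
```

```text
dx,dz 0.0801 0.062 lean 0.021 r 0.0847 F [-4.2 -1.6  2.6] w 0.1533152683277362 remaining cm y 0.18 up 0.03
bar 0.5495 [ 0.5562 -0.1056  0.1387]
0.045 514 [ 0.5523 -0.0923  0.0556]
0.125 1242 [ 0.5508 -0.0931  0.1361]
screw [ 0.4874 -0.0911  0.0126] 110
floor 0.09753251263528
```

>>> {"fn": "arm_command", "kwargs": {"series": "0 0.2 0 0 0 0 -1;0 0.05 0 0 0 0 -1;0 0 0 0 0 0 -1"}}

```text
time_s: 24.68
position: [0.5509, -0.1315, 0.1858]
tcp_rot: [-3.131, -0.006, 1.526]
force: [-5.3, 0.0, 3.2]
width: 0.155
```

```bash
python3 lev.py; python3 chk.py
```

```text
dx,dz 0.0808 0.062 lean 0.013 r 0.0847 F [-5.3  0.   3.2] w 0.15512987923426041 remaining cm y 0.11 up 0.03
bar 0.5505 [ 0.5571 -0.1055  0.1387]
0.045 512 [ 0.5524 -0.0924  0.0555]
0.125 1246 [ 0.5517 -0.0931  0.1361]
screw [ 0.4874 -0.0911  0.0125] 108
floor 0.09750748565452147
```

View pics/w_last.png

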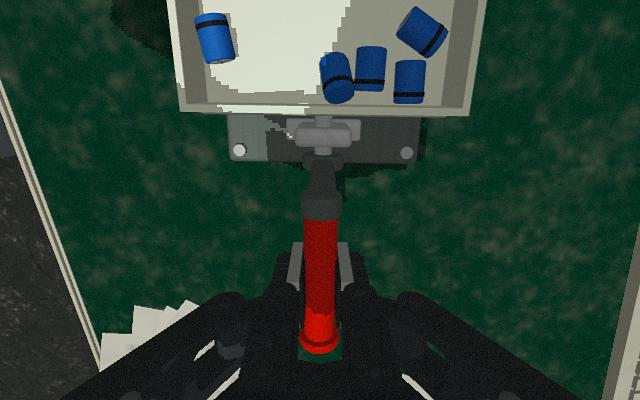

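>>> {"fn": "arm_command", "kwargs": {"series": "0 0.1 0 0 0 0 -1;0 0 0 0 0 0 -1;0 0 0 0 0 0 -1;0 0 0 0 0 0 -1;0 0 0 0 0 0 -1"}}

```text
time_s: 25.15
position: [0.5507, -0.1314, 0.1858]
tcp_rot: [-3.128, -0.006, 1.526]
force: [-4.5, -1.3, 2.8]
width: 0.152
```

```bash
python3 lev.py; python3 chk.py
python3 - <<'E'
from h import *
p,d=ctrl.snapshot("scene"); cv2.imwrite("pics/scene_last.png",cv2.resize(p[140:300,180:440,::-1],None,fx=3,fy=3))
W=cloud("scene",d); 
for k,(u,v) in dict(loupe=(226,219),bottle=(294,183),jar=(252,199)).items(): print(k,np.nanmedian(W[v-2:v+3,u-2:u+3].reshape(-1,3),0).round(3))
E
```

```text
dx,dz 0.0804 0.062 lean 0.018 r 0.0847 F [-4.5 -1.3  2.8] w 0.1520777616308135 remaining cm y 0.15 up 0.03
bar 0.5502 [ 0.5568 -0.1055  0.1387]
0.045 509 [ 0.5525 -0.0923  0.0556]
0.125 1244 [ 0.5515 -0.0931  0.1361]
screw [ 0.4874 -0.0911  0.0126] 108
floor 0.0975511221229563
loupe [0.717 0.298 0.031]
bottle [0.749 0.083 0.038]
jar [0.727 0.218 0.056]
```

View pics/scene_last.png

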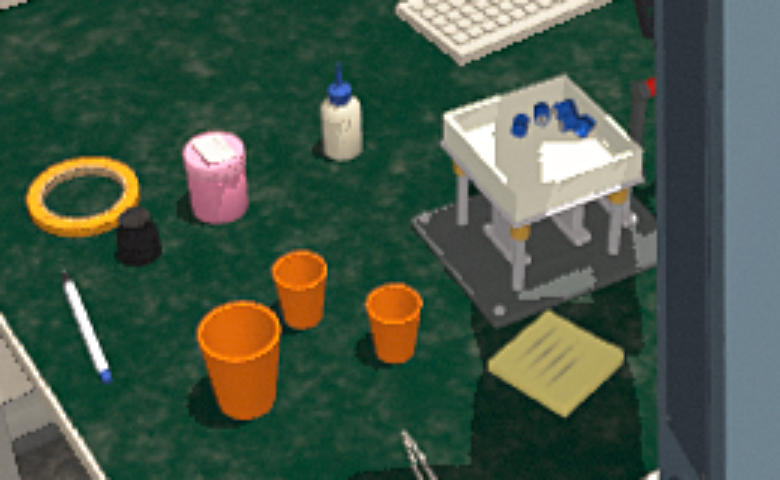

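>>> {"fn": "arm_command", "kwargs": {"series": "0 0.15 0 -0.3 0 0 -1;0 0.2 0 0 0 0 -1"}}

```text
time_s: 25.42
position: [0.5527, -0.1316, 0.1857]
tcp_rot: [-3.13, -0.006, 1.526]
force: [-9.0, -0.6, 6.8]
width: 0.155
```

```bash
python3 lev.py; python3 chk.py;python3 chk.py; python3 lev.py
```

```text
dx,dz 0.0826 0.0619 lean -0.008 r 0.0846 F [-9.  -0.6  6.8] w 0.15473617142276128 remaining cm y -0.07 up 0.04
bar 0.5523 [ 0.559  -0.1055  0.1387]
0.045 521 [ 0.5522 -0.0924  0.0555]
0.125 1239 [ 0.5535 -0.0932  0.1361]
screw [ 0.4873 -0.0911  0.0125] 110
floor 0.09750889180624908
bar 0.5524 [ 0.5591 -0.1055  0.1388]
0.045 529 [ 0.5524 -0.0923  0.0553]
0.125 1244 [ 0.5537 -0.0932  0.1361]
screw [ 0.4873 -0.091   0.0125] 110
floor 0.09752825843488205
dx,dz 0.0827 0.0619 lean -0.01 r 0.0846 F [-7.6 -1.3  5.9] w 0.15115443088676708 remaining cm y -0.08 up 0.04
```

>>> {"fn": "arm_command", "kwargs": {"series": "0 -0.05 0 0 0 0 -1;0 0 0 0 0 0 -1"}}

```text
time_s: 25.68
position: [0.5515, -0.1315, 0.1858]
tcp_rot: [-3.128, -0.006, 1.526]
force: [-5.6, -0.2, 2.9]
width: 0.151
```

```bash
python3 chk.py;python3 chk.py; python3 lev.py
```

```text
bar 0.5509 [ 0.5576 -0.1054  0.1387]
0.045 513 [ 0.5525 -0.0922  0.0557]
0.125 1244 [ 0.5522 -0.0931  0.1361]
screw [ 0.4875 -0.0911  0.0127] 104
floor 0.09753804864870047
bar 0.5509 [ 0.5576 -0.1055  0.1387]
0.045 513 [ 0.5524 -0.0923  0.0557]
0.125 1242 [ 0.5522 -0.0931  0.1361]
screw [ 0.4874 -0.0911  0.0125] 104
floor 0.09753784659810308
dx,dz 0.081 0.062 lean 0.01 r 0.0847 F [-6.   0.1  4.3] w 0.15254200272785848 remaining cm y 0.09 up 0.03
```

The lever arm is upright to within about 0.01 rad by all estimates and is holding steady. I'm handing in.

```bash
python3 -c "
from workcell import ctrl
print(ctrl.job_done()); print(ctrl.state()['time_s'])"
```

```text
the job is handed in; nothing more can be done
None
the job is handed in; nothing more can be done
```

I poured all six capacitors into the dish, stood the empty cup upright at its old spot, and handed in with the gripper holding the lever upright, at about 26 s of the 67 s allowed.

- **Capacitors:** the wrist view showed all six in the dish before I lifted the lever. The last two wrist pictures had five in frame. The final scene view shows a cluster of blue cans in the dish, too coarse to count one by one.
- **Cup:** it stands upright. I judged it empty from the six counted in the dish; no view showed the whole cup floor.
- **Lever:** two camera checks put it about 0.005 rad or less from vertical, and the reading from the grasp position says about 0.01 rad short. The dish floor measured 97.5 mm against the 98 mm expected at highest lift.
- **Bystanders:** the jar, loupe and bottle measured within about 2 mm of their start positions in the scene view.

On the swing up I miscalculated one short run of moves and pushed inward on the lever, which raised the wrist force to about 22 N. I eased the grip and finished the swing loosely caged. I then closed the grip again and nudged the lever to vertical, once slightly past it and back.

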